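# Unload face-shield headbands from the push-push magazine

## Robot

A 6-joint arm with a two-finger parallel gripper is mounted at the origin on the work surface. World frame = base frame: x ahead of the robot, y to its left, z up, the work surface at z = 0. Lengths are in m, angles in degrees, forces in N, time in s.
With the tool pointing down it reaches from about 0.35 to 0.875 m from the base axis. Payload 4.2 kg.
Tool frame: the origin (TCP) lies midway between the tips of the shut fingers; the grasp point (between the pads) lies 19 mm behind it (r.grasp_offset is the distance from the TCP to the grasp point, in m); z points along the fingers, y is the direction in which the jaws open and shut (so a half turn about z gives the same grasp; the last joint's range is limited). The gripper opens to 87 mm and grips with 3 to 60 N. Pads are 19 mm wide; open, the fingers measure 117 mm over their backs; the gripper's body (75 mm by 190 mm) begins 51 mm behind the grasp point.
Start: joints at [79.16, 22.042, 0.453, 0, -68.411, -14.817], TCP at [0.271, 0.563, 0.223] pointing down, gripper open.
Joint ranges: [-179.83, 179.83], [-69.29, 118.12], [-61.27, 80.66], [-181.25, 117.63], [-171.15, -9.14], [-177.46, 177.46]. Speed limits (degrees/s): [159.86, 159.86, 180, 180, 180, 180].

## Interface

Orientations are given as a 3x3 rotation matrix whose columns are the frame's x, y, z axes.
In Python, from station import r gives the robot as it stands.
- The arm moves only by the shell command python3 -m crank 'ROWS'. ROWS is JSON, a list of rows, each a list of 3 entries, a list of its own where there are three numbers: the closure, from -1 (fully open) to 1 (shut), so that 0 is half open, then the shift along the tool's x, y, z as a fraction of full scale, then the turn, a rotation vector about the tool's x, y, z as a fraction of full scale. In form: [[fingers, [dx, dy, dz], [wx, wy, wz]], ...]. A call has 1 to 8 rows; each row shifts and turns the commanded pose from where the row before left it, along the tool's axes as they then stand; what a row does not reach is not made up. Full scale, the value 1, is 100 mm for a shift and 45 degrees for a turn. A row lasts 1/10 s, in which the tool goes at most 50 mm and 8.59 degrees, less where a joint would pass 70% of its speed; a pose out of reach is approached as far as the arm can. A call with a number of a shift or a turn outside -1 to 1 is refused whole. A call with a gripper value outside its range is refused whole. The fingers move at their own pace and stop on an object; the grip force is fixed at half the most. Time passes only in rows, so rows that do not move let the fingers close. It gives the time, the measured TCP pose, the force and the opening at its end, in the units of the state.
- r.sense(): the state, without advancing time (a new reading comes with each control period).
- r.capture(name): name is "scene" or "top"; returns a dict with "img" (384x512x3 uint8, blue, green, red), "fx", "fy", "cx", "cy" (pixels), "R" (3x3) and "t" (3): a world point X has camera coordinates R X + t. Camera axes: x right, y down, z forward; pixel columns grow to the right and rows downward; lengths in m; the calibration is good to about 2 mm. A picture is of the moment at which its call begins. There is no depth.
- r.finish_job(): hands the job in, once; it reports no verdict.
The state is a dict: "time_s": time; "joints": joint angles; "joint_velocities": joint speeds; "effort": joint torques, N m; "tcp_pos": TCP position; "ee_rot": TCP orientation; "wrist_force": force on the tool from outside, world axes, zero at the start; "moment": the same for the moment, N m; "gripper_width": opening from 0.0 (shut) to 1.0 (fully open).
Only numpy, scipy, OpenCV 4.12 (cv2) and the standard library are available. Lean on these libraries where they do the work, as an engineer would, in place of code of your own. Each camera call takes 0.05 s, during which the arm holds its last target.

## Task

Unload all the face-shield headband frames from the spring-loaded magazine: push each one down to trip its catch, lift it out once it has sprung up, and hang it astride the bar of the stand, side by side between the posts. Then push every emptied nest down until it locks home again, and leave the roll of tape where it stands.

Things in the scene. Friction and masses are not known exactly. Their poses are not given: they have to be found in the camera images.
- magazine: grey plastic magazine fixed to the table, 152 (x) by 288 (y) by 107 mm high, with four open-topped slots at y = -102, -34, +34, +102 mm (nest1 to nest4), each 124 mm (x) by 52 mm (y). Headbands at home stand flush with its top, 3 mm from the slot walls: they can be gripped only once sprung up. Origin: centre of its underside; z up. Place, side and yaw vary
- stand: loose steel hanging stand, 2.5 kg: base plate 170 (x) by 370 mm (y), 12 mm thick, two posts at y = +-172 mm (12 mm thick, 166 mm high) and between them a plain round bar, 16 mm thick, along the stand's y axis, its centre 160 mm above the table. Origin: centre of its underside; z up. Place, side and yaw vary, and it may be knocked aside while you work
- stand_bar (a point): point on top of the stand's bar, midway between the posts, 168 mm above the table; axes as the stand's (y along the bar). A hung headband rests here on the underside of its crown, one leg on each side of the bar
- nest1 (a joint): height of the sprung seat of nest1 (m): 0 locked home, +0.034 sprung up, hard stop at -0.009 to -0.010. Push-push catch: pressing a home seat (or the headband on it) 8 mm deeper, about 12 N, and letting go frees it and it rises gently; pressing a raised seat to 8 mm below home and letting go locks it at 0. A press of under 5 mm below home changes nothing
- nest1_seat (a point): middle of the flat top of the black seat of nest1 (18 mm along x, 36 mm along y); rises with it. At home it is 83 mm above the table, 24 mm below the magazine's top. Axes as the magazine's. A seat without a headband starts home too
- nest2 (a joint): height of the sprung seat of nest2 (m): 0 locked home, +0.034 sprung up, hard stop at -0.009 to -0.010. Push-push catch: pressing a home seat (or the headband on it) 8 mm deeper, about 12 N, and letting go frees it and it rises gently; pressing a raised seat to 8 mm below home and letting go locks it at 0. A press of under 5 mm below home changes nothing
- nest2_seat (a point): middle of the flat top of the black seat of nest2 (18 mm along x, 36 mm along y); rises with it. At home it is 83 mm above the table, 24 mm below the magazine's top. Axes as the magazine's. A seat without a headband starts home too
- nest3 (a joint): height of the sprung seat of nest3 (m): 0 locked home, +0.034 sprung up, hard stop at -0.009 to -0.010. Push-push catch: pressing a home seat (or the headband on it) 8 mm deeper, about 12 N, and letting go frees it and it rises gently; pressing a raised seat to 8 mm below home and letting go locks it at 0. A press of under 5 mm below home changes nothing
- nest3_seat (a point): middle of the flat top of the black seat of nest3 (18 mm along x, 36 mm along y); rises with it. At home it is 83 mm above the table, 24 mm below the magazine's top. Axes as the magazine's. A seat without a headband starts home too
- nest4 (a joint): height of the sprung seat of nest4 (m): 0 locked home, +0.034 sprung up, hard stop at -0.009 to -0.010. Push-push catch: pressing a home seat (or the headband on it) 8 mm deeper, about 12 N, and letting go frees it and it rises gently; pressing a raised seat to 8 mm below home and letting go locks it at 0. A press of under 5 mm below home changes nothing
- nest4_seat (a point): middle of the flat top of the black seat of nest4 (18 mm along x, 36 mm along y); rises with it. At home it is 83 mm above the table, 24 mm below the magazine's top. Axes as the magazine's. A seat without a headband starts home too
- band1: white rigid headband frame, an arch open below: 116 (x) by 46 (y) by 94 mm high, 90 g. Crown: 64 (x) by 46 (y) by 24 mm thick, below it two 8 mm ribs along y, 24 mm apart, that cradle seat or bar; legs 96 mm apart inside, ending 70 mm below the crown. Origin: between the legs, 28 mm below the middle of the crown's underside; x from leg to leg, z up. Starts with the crown on the seat of nest1, x along the magazine's x, or is absent
- band2: white rigid headband frame, an arch open below: 116 (x) by 46 (y) by 94 mm high, 90 g. Crown: 64 (x) by 46 (y) by 24 mm thick, below it two 8 mm ribs along y, 24 mm apart, that cradle seat or bar; legs 96 mm apart inside, ending 70 mm below the crown. Origin: between the legs, 28 mm below the middle of the crown's underside; x from leg to leg, z up. Starts with the crown on the seat of nest2, x along the magazine's x, or is absent
- band3: white rigid headband frame, an arch open below: 116 (x) by 46 (y) by 94 mm high, 90 g. Crown: 64 (x) by 46 (y) by 24 mm thick, below it two 8 mm ribs along y, 24 mm apart, that cradle seat or bar; legs 96 mm apart inside, ending 70 mm below the crown. Origin: between the legs, 28 mm below the middle of the crown's underside; x from leg to leg, z up. Starts with the crown on the seat of nest3, x along the magazine's x, or is absent
- band4: white rigid headband frame, an arch open below: 116 (x) by 46 (y) by 94 mm high, 90 g. Crown: 64 (x) by 46 (y) by 24 mm thick, below it two 8 mm ribs along y, 24 mm apart, that cradle seat or bar; legs 96 mm apart inside, ending 70 mm below the crown. Origin: between the legs, 28 mm below the middle of the crown's underside; x from leg to leg, z up. Starts with the crown on the seat of nest4, x along the magazine's x, or is absent
- tape_roll: brown roll of packing tape, 92 mm across and 50 mm wide, standing on a steel foot 100 by 56 mm with an upright cutter; 0.5 kg. A bystander: leave it where it is. Origin: under the middle of the roll, on the table
Mind the look-alikes: they are no part of the job. Leave any orange look-alike of the band3 alone.

How it is judged (in metres and radians):
At the end, for the whole second after the job is handed in: Every headband hangs at rest astride the bar: its origin within 30 mm of the bar sideways, 16 to 43 mm below its top, within 155 mm of its middle along it, tilted under 0.5 rad. All seats are home within 4 mm and the stand is upright (z of band1 in the frame of stand_bar between -0.043 and -0.016 m and x of band1 in the frame of stand_bar between -0.03 and 0.03 m and y of band1 in the frame of stand_bar between -0.155 and 0.155 m and angle between each of band1, band2, band3, band4's own z axis and vertical below 0.5 rad and linear speed of each of band1, band2, band3, band4 below 0.03 m/s and z of band2 in the frame of stand_bar between -0.043 and -0.016 m and x of band2 in the frame of stand_bar between -0.03 and 0.03 m and y of band2 in the frame of stand_bar between -0.155 and 0.155 m and z of band3 in the frame of stand_bar between -0.043 and -0.016 m and x of band3 in the frame of stand_bar between -0.03 and 0.03 m and y of band3 in the frame of stand_bar between -0.155 and 0.155 m and z of band4 in the frame of stand_bar between -0.043 and -0.016 m and x of band4 in the frame of stand_bar between -0.03 and 0.03 m and y of band4 in the frame of stand_bar between -0.155 and 0.155 m and value of joint nest1 between -0.004 and 0.004 m and value of joint nest2 between -0.004 and 0.004 m and value of joint nest3 between -0.004 and 0.004 m and value of joint nest4 between -0.004 and 0.004 m and angle between stand's own z axis and vertical below 0.1 rad); the robot touches nothing.
It fails at once if the tape roll is pushed more than 3 cm aside (distance of tape_roll from where it was at the start of the episode above 0.03 m).
Of band1, band2, band3, band4 only 3 to 4 are there at a start; the rules pass over those that are not, and their reading is None.
At some moment in a run one of stand may be knocked a few centimetres aside while the robot is not near it.
It also fails if it takes over 210 s, if anything falls off the work surface, if the arm or the gripper's body presses on something with over 40 N, if the wrist force passes 120 N, or if a joint passes its speed limit or range.

## Working session

There is one attempt and no reset: what is moved stays moved. The work goes in short steps, Python scripts to look and compute and a shell command to move; the robot and the scene stay as the last step left them, time stands still between calls to the robot, and variables do not carry over. Pictures are saved under pics/ and viewed, and the job is handed in when it is done.

```bash
ls; mkdir -p pics; python3 - <<'E'
from station import r
import cv2
s=r.sense();print(s)
for n in("scene","top"):
    c=r.capture(n);cv2.imwrite(f"pics/{n}0.png",c["img"]);print(n,c["fx"],c["fy"],c["cx"],c["cy"],c["R"],c["t"])
E
```

```text
pics
{'time_s': 0.0, 'joints': array([ 7.91577833e+01,  2.20919942e+01,  3.79976334e-01, -2.78632284e-02,
       -6.84107415e+01, -1.48172886e+01]), 'joint_velocities': array([ 0.02004627,  0.03241202, -0.06548979,  0.08435683,  0.05209497,
       -0.01891833]), 'effort': array([-4.23737504e-05, -3.90672719e+01,  1.87409037e+01,  4.21993196e+00,
        1.11292457e-02, -1.95305793e-04]), 'tcp_pos': array([0.27036012, 0.56283715, 0.22145087]), 'ee_rot': array([[ 9.01305631e-01, -4.33182919e-01, -8.47134152e-04],
       [-4.33183733e-01, -9.01303376e-01, -2.01920876e-03],
       [ 1.11161874e-04,  2.18688896e-03, -9.99997603e-01]]), 'wrist_force': array([-1.16623473,  1.20445922, -0.01205431]), 'moment': array([-0.04245736, -0.00401234, -0.02604889]), 'gripper_width': 1.0025036252920634}
scene 477.7794628302501 477.7794628302501 260.6753643687643 188.8485981180424 [[ 0.31455917  0.94921544 -0.00652531]
 [ 0.56941386 -0.19418845 -0.79878576]
 [-0.75948692  0.24754978 -0.60158019]] [-0.13480926 -0.24322236  2.00165982]
top 471.85000396687303 471.85000396687303 255.57277052588907 184.4468745920212 [[-0.00936033 -0.99986001 -0.01386851]
 [-0.99625441  0.01051706 -0.08582855]
 [ 0.08596239  0.01301318 -0.99621339]] [-0.05398392  0.61780282  1.24722007]
```

View pics/scene0.png

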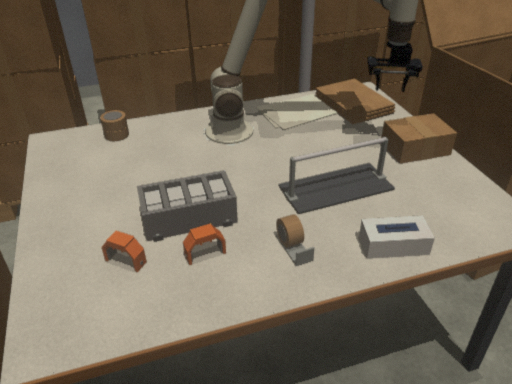

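View pics/top0.png

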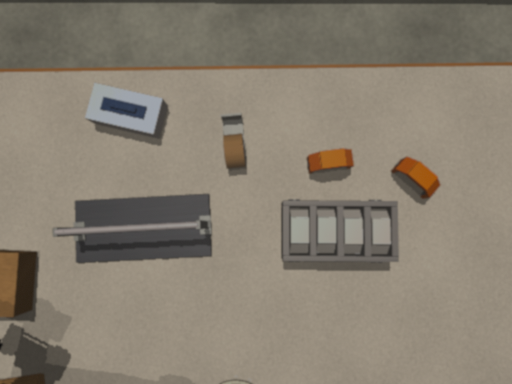

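The scene picture shows four white headbands in the magazine at about (187,190), the stand with its bar at about (340,150), and the tape roll at (291,232). Two orange look-alikes, at (125,247) and (204,240), stay untouched. I'll enlarge the top view to measure.

```bash
python3 - <<'E'
import cv2
a=cv2.imread("pics/top0.png")
cv2.imwrite("pics/cm.png",cv2.resize(a[190:275,270:410],None,fx=5,fy=5,interpolation=cv2.INTER_CUBIC))
cv2.imwrite("pics/cs.png",cv2.resize(a[180:275,45:220],None,fx=4.5,fy=4.5,interpolation=cv2.INTER_CUBIC))
E
```

```text
(no output)
```

View pics/cm.png

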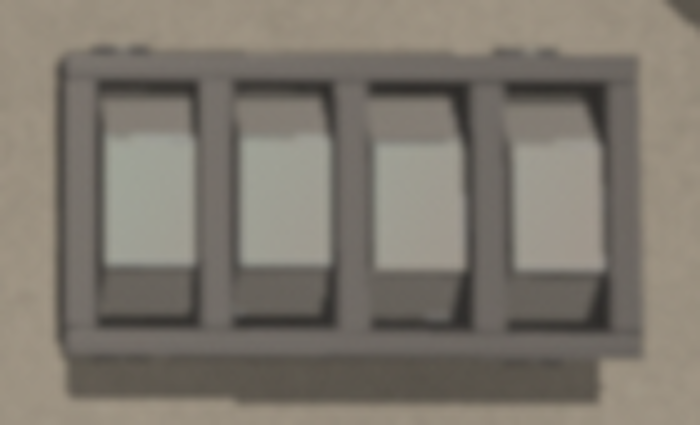

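View pics/cs.png

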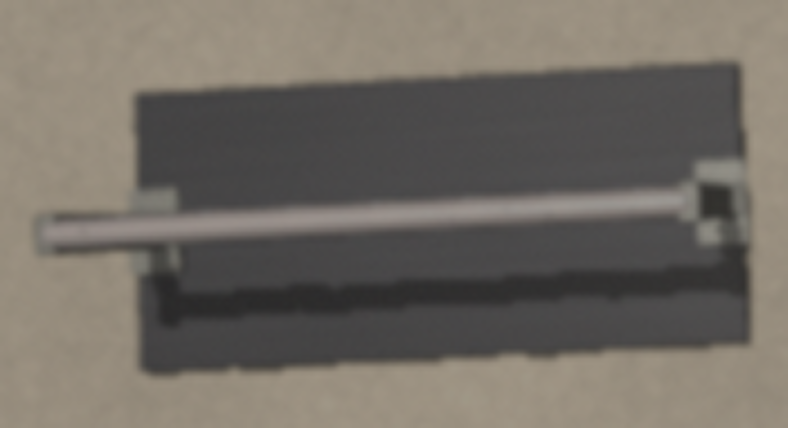

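```bash
cat > h.py <<'E'
import numpy as np, cv2
from station import r
def px(c,u,v,z):
    d=c["R"].T@np.array([(u-c["cx"])/c["fx"],(v-c["cy"])/c["fy"],1.]); o=-c["R"].T@c["t"]
    return o+d*(z-o[2])/d[2]
def proj(c,X):
    q=c["R"]@np.asarray(X,float)+c["t"]; return np.array([c["fx"]*q[0]/q[2]+c["cx"],c["fy"]*q[1]/q[2]+c["cy"]])
def fit(P,L):  # rigid 2D fit L->P
    P=np.array(P)[:,:2];L=np.array(L,float);p=P-P.mean(0);l=L-L.mean(0)
    a=np.arctan2((l[:,0]*p[:,1]-l[:,1]*p[:,0]).sum(),(l*p).sum())
    R=np.array([[np.cos(a),-np.sin(a)],[np.sin(a),np.cos(a)]]);t=P.mean(0)-R@L.mean(0)
    return a,t,np.linalg.norm(P-(L@R.T+t),axis=1)
E
python3 - <<'E'
from h import *
c=r.capture("top")
# magazine
pts=[(67,60),(638,57),(641,357),(65,355)]
P=[px(c,270+u/5,190+v/5,.107) for u,v in pts]
print(np.round(P,3))
L=[(.076,.144),(.076,-.144),(-.076,-.144),(-.076,.144)]
a,t,e=fit(P,L);print("mag",np.degrees(a),t,e)
R=np.array([[np.cos(a),-np.sin(a)],[np.sin(a),np.cos(a)]])
for i,y in enumerate((-.102,-.034,.034,.102)):
    p=R@[0,y]+t; print("nest",i+1,p,np.hypot(*p),proj(c,[*p,.107]))
pts=[(136,93),(740,64),(748,342),(142,374)]
P=[px(c,45+u/4.5,180+v/4.5,.012) for u,v in pts]
print(np.round(P,3))
L=[(.085,.185),(.085,-.185),(-.085,-.185),(-.085,.185)]
b,t2,e=fit(P,L);print("stand",np.degrees(b),t2,e,np.hypot(*t2))
R=np.array([[np.cos(b),-np.sin(b)],[np.sin(b),np.cos(b)]])
for y in(-.166,.166):
    p=R@[0,y]+t2; print("barend proj crop",(proj(c,[*p,.160])-[45,180])*4.5,p)
for u,v,z in((234,150,.05),(330,160,.08),(416,175,.08)):print(px(c,u,v,z))
E
```

```text
[[ 0.565 -0.131  0.107]
 [ 0.564 -0.417  0.107]
 [ 0.415 -0.413  0.107]
 [ 0.418 -0.128  0.107]]
mag -0.6568759006218085 [ 0.49052235 -0.2722336 ] [0.00343176 0.00105002 0.00282739 0.00207113]
nest 1 [ 0.48935299 -0.37422689] 0.6160455446427722 [381.41564956 231.38397357]
nest 2 [ 0.49013257 -0.30623136] 0.577933887948791 [354.09705379 231.32143589]
nest 3 [ 0.49091214 -0.23823583] 0.545665689415233 [326.82254164 231.25899912]
nest 4 [ 0.49169172 -0.1702403 ] 0.520329232669468 [299.59200651 231.19666303]
[[0.579 0.434 0.012]
 [0.593 0.066 0.012]
 [0.426 0.061 0.012]
 [0.41  0.426 0.012]]
stand 2.291563856722225 [0.50205879 0.24691263] [0.00141981 0.00152207 0.0032032  0.0021887 ] 0.5594898358980009
barend proj crop [681.3701156  203.98041468] [0.50869625 0.08104538]
barend proj crop [ 62.26330168 234.71257837] [0.49542134 0.41277988]
[ 0.70797834 -0.00377955  0.05      ]
[ 0.67410896 -0.25421665  0.08      ]
[ 0.63265675 -0.47442665  0.08      ]
```

Geometry fits to 3 mm. The magazine yaw is about -0.7° and the stand yaw about 2.3°. I'll start by raising and squaring the tool, with the fingers shut for pressing.

```bash
cat >> h.py <<'E'
def to(p,yaw=None):
    """delta in tool axes, units 100mm; and turn"""
    s=r.sense();R=s["ee_rot"];d=R.T@(np.array(p)-s["tcp_pos"])/.1
    y0=np.degrees(np.arctan2(R[1,0],R[0,0]))
    print("t",round(s["time_s"],1),"tcp",np.round(s["tcp_pos"],4),"yaw",round(y0,2),"tilt",np.round(R[:2,2],4),"F",np.round(s["wrist_force"],1),"w",round(s["gripper_width"],3))
    print("shift",np.round(d,3),"wz",None if yaw is None else round(-(yaw-y0)/45,3))
E
python3 -m crank '[[1,[0,0,-0.25],[0,0,-0.185]],[1,[0,0,-0.25],[0,0,-0.185]],[1,[0,0,-0.25],[0,0,-0.185]],[1,[0,0,0],[0,0,0]]]'; python3 -c "
from h import *
to([.4925,-.170,.25],-.66)
c=r.capture('top');
# bar center line at z=.160 from crop
for u,v in ((100,227),(400,212),(650,200)): print(px(c,45+u/4.5,180+v/4.5,.160))"
```

```text
time_s: 0.55
tcp_pos: [0.2713, 0.5649, 0.3016]
ee_rot: [[1.0, -0.01, 0.003], [-0.01, -1.0, 0.007], [0.003, -0.007, -1.0]]
wrist_force: [-0.3, 0.2, 0.5]
gripper_width: 0.72
t 0.6 tcp [0.2713 0.5649 0.3016] yaw -0.59 tilt [0.0029 0.0072] F [-0.3  0.2  0.5] w 0.72
shift [2.286 7.329 0.47 ] wz 0.002
[0.49934191 0.39258428 0.16      ]
[0.50583646 0.23162165 0.16      ]
[0.5109693  0.09781765 0.16      ]
```

```bash
python3 -m crank '[[1,[0.143,0.458,0],[0,0,0]],[1,[0.143,0.458,0],[0,0,0]],[1,[0.143,0.458,0],[0,0,0]],[1,[0.143,0.458,0],[0,0,0]],[1,[0.143,0.458,0],[0,0,0]],[1,[0.143,0.458,0],[0,0,0]],[1,[0.143,0.458,0],[0,0,0]],[1,[0.143,0.458,0],[0,0,0]]]';python3 -m crank '[[1,[0.143,0.458,0],[0,0,0]],[1,[0.143,0.458,0],[0,0,0]],[1,[0.143,0.458,0],[0,0,0]],[1,[0.143,0.458,0],[0,0,0]],[1,[0.143,0.458,0],[0,0,0]],[1,[0.143,0.458,0],[0,0,0]],[1,[0.143,0.458,0],[0,0,0]],[1,[0.143,0.458,0],[0,0,0]]]';python3 -m crank '[[1,[0,0,0],[0,0,0]],[1,[0,0,0],[0,0,0]]]'; python3 -c "
from h import *
to([.4925,-.170,.130],-.66)"
```

```text
time_s: 1.4
tcp_pos: [0.38, 0.1933, 0.2963]
ee_rot: [[1.0, -0.013, -0.002], [-0.013, -1.0, -0.001], [-0.002, 0.001, -1.0]]
wrist_force: [1.0, 0.8, -0.5]
gripper_width: 0.021
time_s: 2.2
tcp_pos: [0.4901, -0.174, 0.296]
ee_rot: [[1.0, -0.014, -0.002], [-0.014, -1.0, 0.001], [-0.002, -0.001, -1.0]]
wrist_force: [1.4, 0.8, 0.2]
gripper_width: 0.008
time_s: 2.4
tcp_pos: [0.4898, -0.1729, 0.2955]
ee_rot: [[1.0, -0.016, -0.004], [-0.016, -1.0, 0.001], [-0.004, -0.001, -1.0]]
wrist_force: [-0.6, -0.2, -1.0]
gripper_width: 0.006
t 2.4 tcp [ 0.4898 -0.1729  0.2955] yaw -0.92 tilt [-0.0039  0.0009] F [-0.6 -0.2 -1. ] w 0.006
shift [ 0.033 -0.028  1.655] wz -0.006
```

```bash
python3 -m crank '[[1,[0.02,-0.03,0.41],[0,0,0]],[1,[0,0,0.41],[0,0,0]],[1,[0,0,0.41],[0,0,0]],[1,[0,0,0.41],[0,0,0]],[1,[0,0,0],[0,0,0]],[1,[0,0,0],[0,0,0]],[1,[0,0,0],[0,0,0]]]'; python3 - <<'E'
from h import *
to([.4925,-.170,.107],-.66)
for n in("top","scene"):
    c=r.capture(n);i=c["img"]
    i=i[150:280,260:420] if n=="top" else i[90:270,110:330]
    cv2.imwrite(f"pics/{n}1.png",cv2.resize(i,None,fx=3.5,fy=3.2,interpolation=cv2.INTER_CUBIC))
E
```

```text
time_s: 3.1
tcp_pos: [0.4945, -0.1687, 0.1361]
ee_rot: [[1.0, -0.01, 0.005], [-0.01, -1.0, -0.001], [0.005, 0.001, -1.0]]
wrist_force: [0.2, -0.2, 0.7]
gripper_width: 0.003
t 3.1 tcp [ 0.4945 -0.1687  0.1361] yaw -0.6 tilt [ 0.0046 -0.0008] F [ 0.2 -0.2  0.7] w 0.003
shift [-0.021  0.013  0.291] wz 0.001
```

View pics/scene1.png

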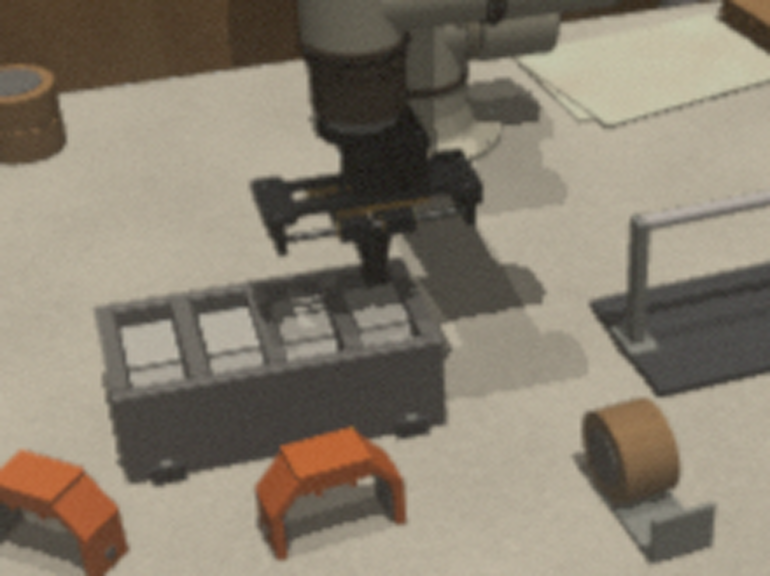

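View pics/top1.png

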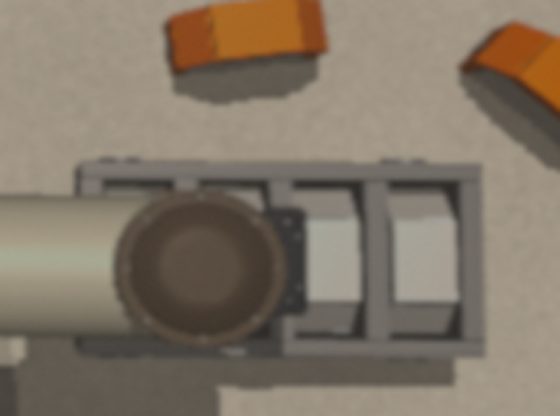

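The shut fingers stand over nest4's crown, at about (375,275) in the scene crop. Pressing now.

```bash
python3 -m crank '[[1,[0,0,0.2],[0,0,0]],[1,[0,0,0],[0,0,0]]]';python3 -m crank '[[1,[0,0,0.06],[0,0,0]],[1,[0,0,0],[0,0,0]]]';python3 -m crank '[[1,[0,0,0.04],[0,0,0]],[1,[0,0,0],[0,0,0]]]';python3 -m crank '[[1,[0,0,0.04],[0,0,0]],[1,[0,0,0],[0,0,0]]]'
```

```text
time_s: 3.4
tcp_pos: [0.4918, -0.1689, 0.1132]
ee_rot: [[1.0, -0.013, -0.002], [-0.013, -1.0, 0.001], [-0.002, -0.001, -1.0]]
wrist_force: [0.0, -0.1, -0.9]
gripper_width: 0.002
time_s: 3.6
tcp_pos: [0.493, -0.1692, 0.108]
ee_rot: [[1.0, -0.012, 0.001], [-0.012, -1.0, -0.0], [0.001, 0.0, -1.0]]
wrist_force: [0.7, -0.2, -0.2]
gripper_width: 0.009
time_s: 3.8
tcp_pos: [0.4934, -0.1693, 0.1049]
ee_rot: [[1.0, -0.011, 0.002], [-0.011, -1.0, -0.001], [0.002, 0.001, -1.0]]
wrist_force: [-2.3, 0.6, 7.1]
gripper_width: 0.001
time_s: 4.0
tcp_pos: [0.4934, -0.1693, 0.1013]
ee_rot: [[1.0, -0.011, 0.002], [-0.011, -1.0, -0.001], [0.002, 0.001, -1.0]]
wrist_force: [-1.8, 1.2, 7.3]
gripper_width: 0.004
```

```bash
python3 -m crank '[[1,[0,0,0.02],[0,0,0]],[1,[0,0,0],[0,0,0]]]';python3 -m crank '[[1,[0,0,0.01],[0,0,0]],[1,[0,0,0],[0,0,0]]]';python3 -m crank '[[1,[0,0,0.01],[0,0,0]],[1,[0,0,0],[0,0,0]]]'
```

```text
time_s: 4.2
tcp_pos: [0.4934, -0.1693, 0.0994]
ee_rot: [[1.0, -0.011, 0.002], [-0.011, -1.0, -0.001], [0.002, 0.001, -1.0]]
wrist_force: [-1.6, 1.6, 7.0]
gripper_width: 0.005
time_s: 4.4
tcp_pos: [0.4934, -0.1693, 0.0985]
ee_rot: [[1.0, -0.011, 0.002], [-0.011, -1.0, -0.001], [0.002, 0.001, -1.0]]
wrist_force: [-2.3, 1.1, 7.7]
gripper_width: 0.006
time_s: 4.6
tcp_pos: [0.4934, -0.1693, 0.0975]
ee_rot: [[1.0, -0.011, 0.002], [-0.011, -1.0, -0.001], [0.002, 0.001, -1.0]]
wrist_force: [-1.9, 1.3, 7.4]
gripper_width: 0.004
```

```bash
python3 -m crank '[[1,[0,0,0.01],[0,0,0]],[1,[0,0,0],[0,0,0]]]';python3 -m crank '[[1,[0,0,0.01],[0,0,0]],[1,[0,0,0],[0,0,0]]]'
```

```text
time_s: 4.8
tcp_pos: [0.4934, -0.1694, 0.0969]
ee_rot: [[1.0, -0.011, 0.002], [-0.011, -1.0, -0.001], [0.002, 0.001, -1.0]]
wrist_force: [-3.1, 1.2, 10.2]
gripper_width: 0.01
time_s: 5.0
tcp_pos: [0.4936, -0.1694, 0.0969]
ee_rot: [[1.0, -0.011, 0.002], [-0.011, -1.0, -0.001], [0.002, 0.001, -1.0]]
wrist_force: [-5.1, 2.7, 14.9]
gripper_width: 0.003
```

The hard stop is reached (force jump at 0.0969). Letting go and opening above.

```bash
python3 -m crank '[[1,[0,0,-0.1],[0,0,0]],[1,[0,0,-0.4],[0,0,0]],[1,[0,0,-0.3],[0,0,0]],[-1,[0,0,0],[0,0,0]],[-1,[0,0,0],[0,0,0]],[-1,[0,0,0],[0,0,0]],[-1,[0,0,0],[0,0,0]],[-1,[0,0,0],[0,0,0]]]'; python3 - <<'E'
from h import *
to([.493,-.170,.121],-.66)
for n in("top","scene"):
    c=r.capture(n);i=c["img"]
    i=i[150:280,260:420] if n=="top" else i[90:270,110:330]
    cv2.imwrite(f"pics/{n}2.png",cv2.resize(i,None,fx=3.5,fy=3.2,interpolation=cv2.INTER_CUBIC))
E
```

```text
time_s: 5.8
tcp_pos: [0.4922, -0.1691, 0.1725]
ee_rot: [[1.0, -0.012, -0.002], [-0.012, -1.0, 0.0], [-0.002, -0.0, -1.0]]
wrist_force: [0.0, -0.4, -0.0]
gripper_width: 0.378
t 5.8 tcp [ 0.4922 -0.1691  0.1725] yaw -0.69 tilt [-0.0022  0.0001] F [ 0.  -0.4 -0. ] w 0.378
shift [0.009 0.009 0.515] wz -0.001
```

View pics/scene2.png

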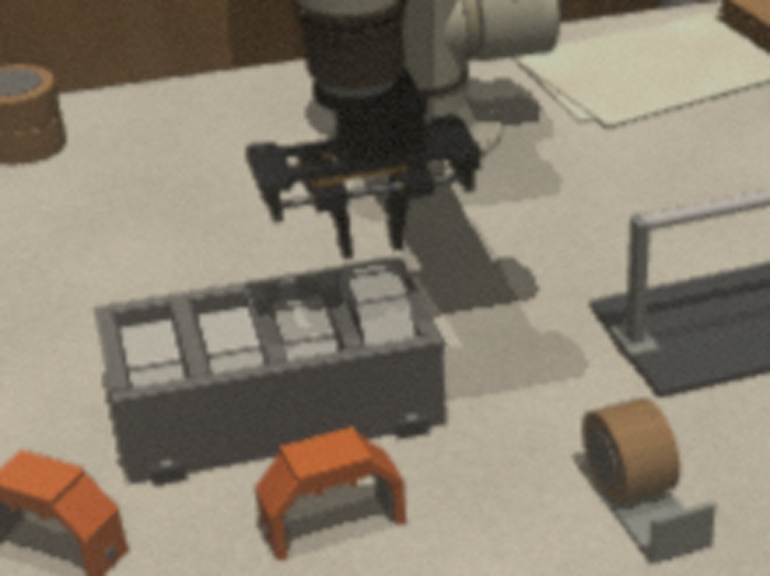

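nest4's headband has sprung up. Now I'll grip it.

```bash
python3 -m crank '[[-0.6,[0,0,0],[0,0,0]],[-0.6,[0,0,0],[0,0,0]],[-0.6,[0,0,0],[0,0,0]],[-0.6,[0,0,0],[0,0,0]],[-0.6,[0,0,0],[0,0,0]],[-0.6,[0,0,0.25],[0,0,0]],[-0.6,[0,0,0.26],[0,0,0]],[-0.6,[0,0,0],[0,0,0]]]'; python3 -c "
from h import *
to([.493,-.170,.121],-.66)"
```

```text
time_s: 6.7
tcp_pos: [0.49, -0.1688, 0.1195]
ee_rot: [[1.0, -0.013, -0.008], [-0.013, -1.0, 0.001], [-0.008, -0.001, -1.0]]
wrist_force: [-0.6, -1.5, -0.2]
gripper_width: 0.799
t 6.7 tcp [ 0.49   -0.1688  0.1195] yaw -0.73 tilt [-0.0076  0.0011] F [-0.6 -1.5 -0.2] w 0.799
shift [ 0.03   0.012 -0.015] wz -0.002
```

```bash
python3 -m crank '[[1,[0,0.01,-0.015],[0,0,0]],[1,[0,0,0],[0,0,0]],[1,[0,0,0],[0,0,0]],[1,[0,0,0],[0,0,0]],[1,[0,0,0],[0,0,0]],[1,[0,0,0],[0,0,0]],[1,[0,0,0],[0,0,0]]]';python3 -c "
from h import *
to([.493,-.170,.121],-.66)"
```

```text
time_s: 7.4
tcp_pos: [0.4933, -0.1701, 0.1246]
ee_rot: [[1.0, -0.012, 0.002], [-0.012, -1.0, -0.0], [0.002, 0.0, -1.0]]
wrist_force: [0.4, 1.6, 1.6]
gripper_width: 0.519
t 7.4 tcp [ 0.4933 -0.1701  0.1246] yaw -0.67 tilt [ 0.0016 -0.0002] F [0.4 1.6 1.6] w 0.519
shift [-0.003 -0.001  0.036] wz -0.0
```

Gripped at 45 mm, which matches the 46 mm crown. Lifting straight up.

```bash
python3 -m crank '[[1,[0,0,-0.15],[0,0,0]],[1,[0,0,-0.3],[0,0,0]],[1,[0,0,-0.35],[0,0,0]],[1,[0,0,-0.45],[0,0,0]],[1,[0,0,-0.45],[0,0,0]],[1,[0,0,0],[0,0,0]],[1,[0,0,0],[0,0,0]]]'; python3 - <<'E'
from h import *
to([.5006,.3595,.30],2.26)
c=r.capture("top");cv2.imwrite("pics/top3.png",cv2.resize(c["img"][150:300,20:430],None,fx=1.95,fy=2.5))
c=r.capture("scene");cv2.imwrite("pics/scene3.png",cv2.resize(c["img"][60:290,100:420],None,fx=2.5,fy=2.5))
E
```

```text
time_s: 8.1
tcp_pos: [0.4925, -0.1699, 0.2943]
ee_rot: [[1.0, -0.012, 0.001], [-0.012, -1.0, 0.001], [0.001, -0.001, -1.0]]
wrist_force: [0.3, -0.0, -1.9]
gripper_width: 0.526
t 8.1 tcp [ 0.4925 -0.1699  0.2943] yaw -0.7 tilt [0.0011 0.0009] F [ 0.3 -0.  -1.9] w 0.526
shift [ 0.016 -5.294 -0.052] wz -0.066
```

View pics/scene3.png

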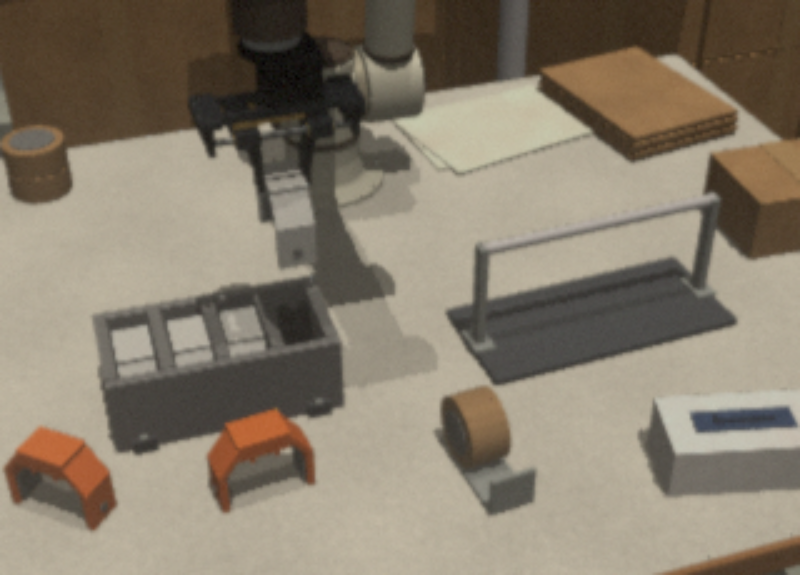

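The headband is out cleanly and hanging level. Carrying it to the far end of the bar.

```bash
python3 -m crank '[[1,[0,-0.25,-0.02],[0,0,0]],[1,[0,-0.4,-0.02],[0,0,0]],[1,[0,-0.4,0],[0,0,0]],[1,[0,-0.4,0],[0,0,0]],[1,[0,-0.4,0],[0,0,0]],[1,[0,-0.4,0],[0,0,0]],[1,[0,-0.4,0],[0,0,0]],[1,[0,-0.4,0],[0,0,0]]]'; python3 -m crank '[[1,[0,-0.4,0],[0,0,0]],[1,[0,-0.4,0],[0,0,0]],[1,[0,-0.4,0],[0,0,0]],[1,[0,-0.4,0],[0,0,0]],[1,[0.02,-0.4,0],[0,0,0]],[1,[0,-0.244,0],[0,0,-0.066]],[1,[0,0,0],[0,0,0]],[1,[0,0,0],[0,0,0]]]'; python3 - <<'E'
from h import *
to([.5006,.3595,.1755],2.26)
c=r.capture("top");cv2.imwrite("pics/top4.png",cv2.resize(c["img"][150:300,20:240],None,fx=3.6,fy=3.6))
c=r.capture("scene");cv2.imwrite("pics/scene4.png",cv2.resize(c["img"][60:230,250:420],None,fx=3.5,fy=3.5))
E
```

```text
time_s: 9.0
tcp_pos: [0.4952, 0.1361, 0.296]
ee_rot: [[1.0, -0.012, -0.004], [-0.012, -1.0, -0.002], [-0.004, 0.002, -1.0]]
wrist_force: [0.5, -0.0, -0.1]
gripper_width: 0.525
time_s: 9.8
tcp_pos: [0.5003, 0.3591, 0.2955]
ee_rot: [[0.999, 0.04, -0.003], [0.04, -0.999, -0.004], [-0.003, 0.004, -1.0]]
wrist_force: [0.6, -1.3, -0.6]
gripper_width: 0.525
t 9.8 tcp [0.5003 0.3591 0.2955] yaw 2.31 tilt [-0.0033 -0.0037] F [ 0.6 -1.3 -0.6] w 0.525
shift [ 0.007 -0.009  1.2  ] wz 0.001
```

View pics/scene4.png

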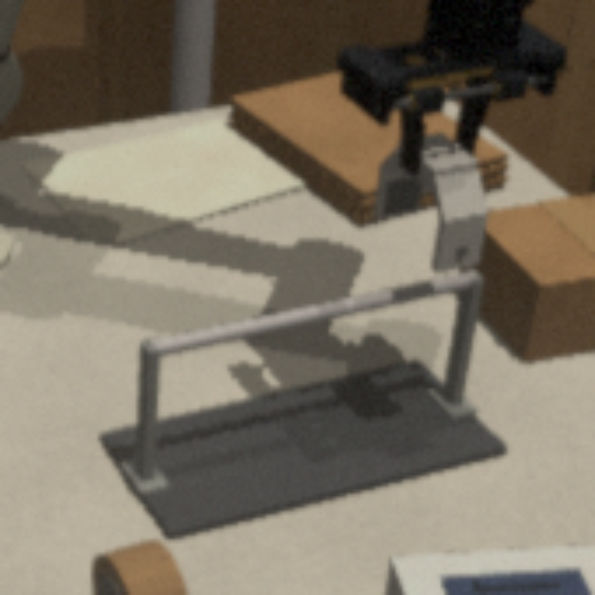

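View pics/top4.png

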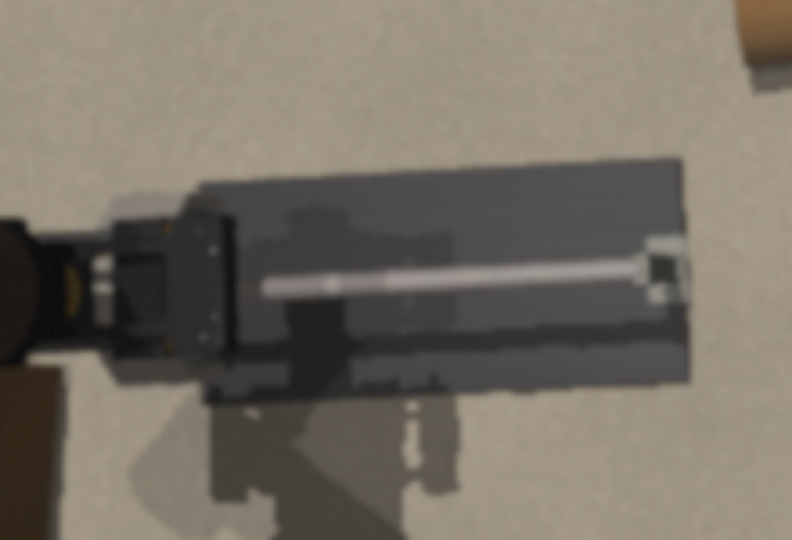

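The stand hasn't moved: the base corner is still at (683,158) in the crop. I'll cross-check the bar line with the scene camera.

```bash
python3 - <<'E'
from h import *
c=r.capture("scene");cv2.imwrite("pics/bar.png",cv2.resize(c["img"][120:220,270:400],None,fx=6,fy=6,interpolation=cv2.INTER_CUBIC))
for y in (-.166,-.05,.05,.12):
    p=np.array([.505-.0394*y,.247+y,.160]); print(y,(proj(c,p)-[270,120])*6)
E
```

```text
-0.166 [134.19316491 235.00653091]
-0.05 [328.82593446 192.75227219]
0.05 [490.31542598 157.69333134]
0.12 [600.0590208 133.8682876]
```

View pics/bar.png

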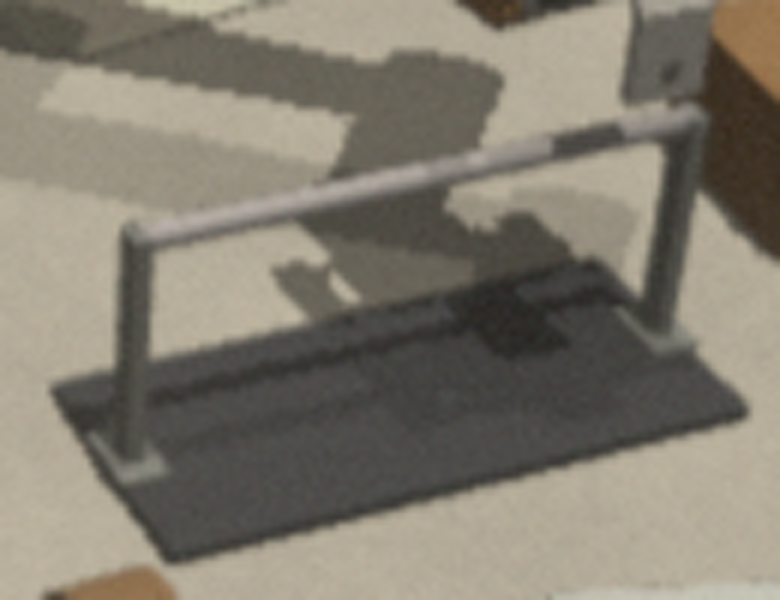

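Both cameras agree on the bar within about 2 mm. Lowering.

```bash
python3 -m crank '[[1,[0,0,0.25],[0,0,0]],[1,[0,0,0.25],[0,0,0]],[1,[0,0,0.25],[0,0,0]],[1,[0,0,0.2],[0,0,0]],[1,[0,0,0.1],[0,0,0]],[1,[0,0,0],[0,0,0]],[1,[0,0,0],[0,0,0]]]'; python3 - <<'E'
from h import *
to([.5006,.3595,.1755],2.26)
c=r.capture("scene");cv2.imwrite("pics/bar2.png",cv2.resize(c["img"][70:220,270:420],None,fx=4,fy=4,interpolation=cv2.INTER_CUBIC))
E
```

```text
time_s: 10.65
tcp_pos: [0.5017, 0.3592, 0.1942]
ee_rot: [[0.999, 0.04, 0.002], [0.04, -0.999, 0.001], [0.002, -0.001, -1.0]]
wrist_force: [-0.3, -0.1, -0.3]
gripper_width: 0.529
t 10.7 tcp [0.5017 0.3592 0.1942] yaw 2.27 tilt [0.0016 0.001 ] F [-0.3 -0.1 -0.3] w 0.529
shift [-0.011 -0.003  0.187] wz 0.0
```

View pics/bar2.png

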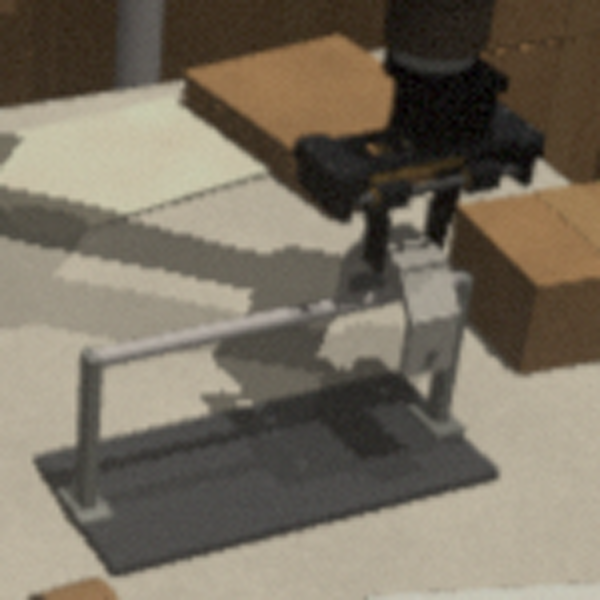

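```bash
python3 -m crank '[[1,[0,0,0.12],[0,0,0]],[1,[0,0,0.03],[0,0,0]],[1,[0,0,0],[0,0,0]],[1,[0,0,0],[0,0,0]]]'; python3 -m crank '[[1,[0,0,0.02],[0,0,0]],[1,[0,0,0],[0,0,0]],[1,[0,0,0],[0,0,0]]]'; python3 -m crank '[[1,[0,0,0.01],[0,0,0]],[1,[0,0,0],[0,0,0]],[1,[0,0,0],[0,0,0]]]'
```

```text
time_s: 11.1
tcp_pos: [0.501, 0.3593, 0.178]
ee_rot: [[0.999, 0.04, 0.0], [0.04, -0.999, -0.0], [0.0, 0.0, -1.0]]
wrist_force: [0.2, -0.1, -0.0]
gripper_width: 0.525
time_s: 11.4
tcp_pos: [0.501, 0.3593, 0.1762]
ee_rot: [[0.999, 0.04, 0.0], [0.04, -0.999, 0.0], [0.0, -0.0, -1.0]]
wrist_force: [-0.5, -0.6, -0.1]
gripper_width: 0.525
time_s: 11.7
tcp_pos: [0.5011, 0.3593, 0.1761]
ee_rot: [[0.999, 0.04, 0.001], [0.04, -0.999, 0.0], [0.001, -0.0, -1.0]]
wrist_force: [-2.8, -1.3, 6.7]
gripper_width: 0.525
```

Contact at 0.176, where the crown should meet the bar. Releasing with a part opening only, then rising.

```bash
python3 -m crank '[[-0.3,[0,0,0],[0,0,0]],[-0.3,[0,0,0],[0,0,0]],[-0.3,[0,0,0],[0,0,0]],[-0.3,[0,0,0],[0,0,0]],[-0.3,[0,0,-0.1],[0,0,0]],[-0.3,[0,0,-0.2],[0,0,0]],[-0.3,[0,0,-0.3],[0,0,0]],[-0.3,[0,0,0],[0,0,0]]]'; python3 - <<'E'
from h import *
to([.493,-.170,.24],-.66)
c=r.capture("scene");cv2.imwrite("pics/bar3.png",cv2.resize(c["img"][70:220,270:420],None,fx=4,fy=4,interpolation=cv2.INTER_CUBIC))
E
```

```text
time_s: 12.5
tcp_pos: [0.5032, 0.3609, 0.2408]
ee_rot: [[0.999, 0.041, 0.008], [0.041, -0.999, 0.006], [0.008, -0.006, -1.0]]
wrist_force: [0.2, 0.2, 0.2]
gripper_width: 0.649
t 12.5 tcp [0.5032 0.3609 0.2408] yaw 2.33 tilt [0.0082 0.0065] F [0.2 0.2 0.2] w 0.649
shift [-0.318  5.3   -0.027] wz 0.066
```

View pics/bar3.png

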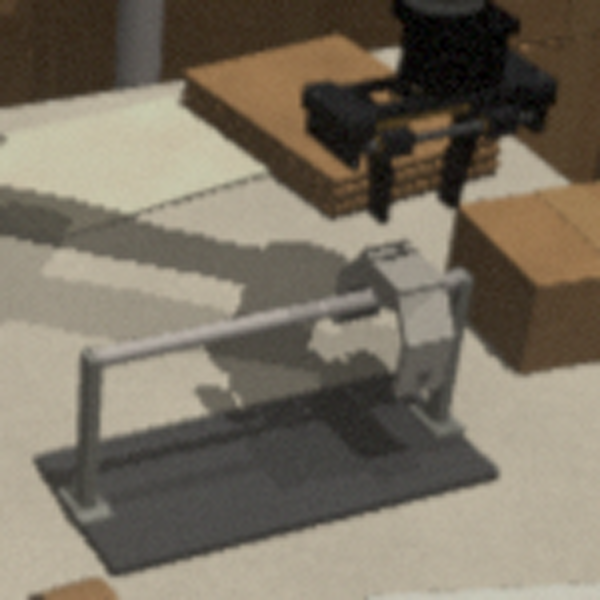

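The first headband hangs astride. Back to nest4 to lock its seat.

```bash
python3 -m crank '[[1,[0,0,0],[0,0,0.066]],[1,[-0.04,0.3,0],[0,0,0]],[1,[0,0.4,0],[0,0,0]],[1,[0,0.4,0],[0,0,0]],[1,[0,0.4,0],[0,0,0]],[1,[0,0.4,0],[0,0,0]],[1,[0,0.4,0],[0,0,0]],[1,[0,0.4,0],[0,0,0]]]'; python3 -m crank '[[1,[0,0.4,0],[0,0,0]],[1,[0,0.4,0],[0,0,0]],[1,[0,0.4,0],[0,0,0]],[1,[0,0.4,0],[0,0,0]],[1,[0,0.4,0],[0,0,0]],[1,[0,0.4,0],[0,0,0]],[1,[0,0.2,0],[0,0,0]],[1,[0,0,0],[0,0,0]]]';python3 - <<'E'
from h import *
to([.493,-.170,.122],-.66)
c=r.capture("scene");cv2.imwrite("pics/s5.png",cv2.resize(c["img"][60:290,100:420],None,fx=2.5,fy=2.5))
E
```

```text
time_s: 13.35
tcp_pos: [0.4931, 0.0876, 0.2348]
ee_rot: [[1.0, -0.012, -0.001], [-0.012, -1.0, -0.0], [-0.001, 0.0, -1.0]]
wrist_force: [0.5, -0.4, 0.2]
gripper_width: 0.036
time_s: 14.15
tcp_pos: [0.49, -0.1728, 0.2344]
ee_rot: [[1.0, -0.016, -0.001], [-0.016, -1.0, -0.0], [-0.001, 0.0, -1.0]]
wrist_force: [-0.1, 0.3, -0.3]
gripper_width: 0.006
t 14.2 tcp [ 0.49   -0.1728  0.2344] yaw -0.91 tilt [-0.0014 -0.    ] F [-0.1  0.3 -0.3] w 0.006
shift [ 0.031 -0.028  1.124] wz -0.006
```

View pics/s5.png

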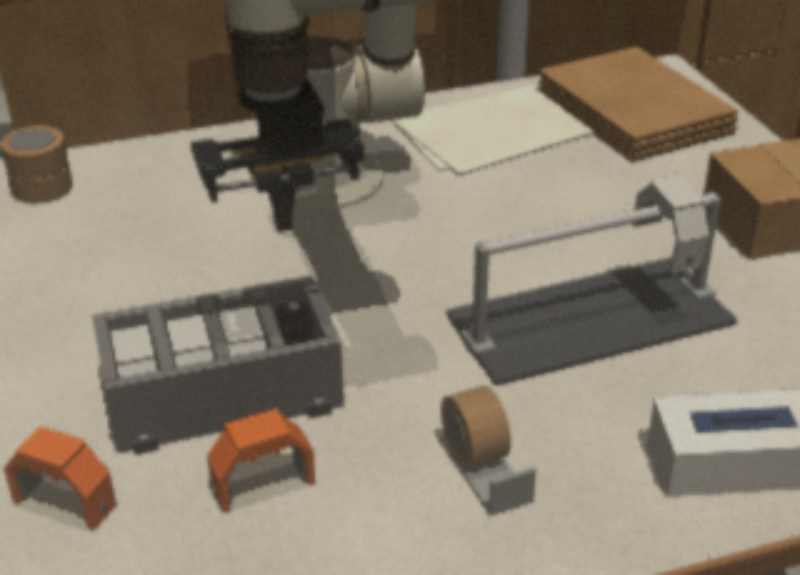

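```bash
python3 -m crank '[[1,[0.02,-0.02,0.35],[0,0,0]],[1,[0,0,0.35],[0,0,0]],[1,[0,0,0.3],[0,0,0]],[1,[0,0,0.1],[0,0,0]],[1,[0,0,0],[0,0,0]],[1,[0,0,0],[0,0,0]],[1,[0,0,0],[0,0,0]]]'; python3 -c "
from h import *
to([.493,-.170,.074],-.66)"
```

```text
time_s: 14.9
tcp_pos: [0.4941, -0.1686, 0.1269]
ee_rot: [[1.0, -0.011, 0.004], [-0.011, -1.0, -0.0], [0.004, 0.0, -1.0]]
wrist_force: [0.6, -0.3, -0.7]
gripper_width: 0.004
t 14.9 tcp [ 0.4941 -0.1686  0.1269] yaw -0.64 tilt [ 0.0037 -0.0004] F [ 0.6 -0.3 -0.7] w 0.004
shift [-0.012  0.014  0.529] wz 0.0
```

```bash
python3 -m crank '[[1,[0,0.01,0.1],[0,0,0]],[1,[0,0,0.1],[0,0,0]],[1,[0,0,0.1],[0,0,0]],[1,[0,0,0.1],[0,0,0]],[1,[0,0,0.05],[0,0,0]],[1,[0,0,0.03],[0,0,0]],[1,[0,0,0],[0,0,0]],[1,[0,0,0],[0,0,0]]]'; python3 -m crank '[[1,[0,0,0.02],[0,0,0]],[1,[0,0,0],[0,0,0]],[1,[0,0,0],[0,0,0]]]'; python3 -m crank '[[1,[0,0,0.01],[0,0,0]],[1,[0,0,0],[0,0,0]],[1,[0,0,0],[0,0,0]]]'
```

```text
time_s: 15.7
tcp_pos: [0.4948, -0.1699, 0.0787]
ee_rot: [[1.0, -0.011, 0.005], [-0.011, -1.0, -0.001], [0.005, 0.001, -1.0]]
wrist_force: [-0.8, 1.8, 7.2]
gripper_width: 0.004
time_s: 16.0
tcp_pos: [0.4948, -0.1699, 0.0769]
ee_rot: [[1.0, -0.011, 0.005], [-0.011, -1.0, -0.001], [0.005, 0.001, -1.0]]
wrist_force: [0.1, 1.7, 9.3]
gripper_width: 0.007
time_s: 16.3
tcp_pos: [0.4948, -0.1699, 0.0759]
ee_rot: [[1.0, -0.011, 0.005], [-0.011, -1.0, -0.001], [0.005, 0.001, -1.0]]
wrist_force: [-0.4, 1.8, 8.6]
gripper_width: 0.005
```

```bash
python3 -m crank '[[1,[0,0,0.015],[0,0,0]],[1,[0,0,0],[0,0,0]],[1,[0,0,0],[0,0,0]]]'; python3 -m crank '[[1,[0,0,0.01],[0,0,0]],[1,[0,0,0],[0,0,0]],[1,[0,0,0],[0,0,0]]]';  python3 -m crank '[[1,[0,0,0.01],[0,0,0]],[1,[0,0,0],[0,0,0]],[1,[0,0,0],[0,0,0]]]'
```

```text
time_s: 16.6
tcp_pos: [0.4948, -0.1699, 0.0746]
ee_rot: [[1.0, -0.011, 0.005], [-0.011, -1.0, -0.001], [0.005, 0.001, -1.0]]
wrist_force: [-0.7, 1.5, 10.3]
gripper_width: 0.004
time_s: 16.9
tcp_pos: [0.4948, -0.17, 0.0742]
ee_rot: [[1.0, -0.011, 0.005], [-0.011, -1.0, -0.001], [0.005, 0.001, -1.0]]
wrist_force: [-1.2, 2.6, 13.2]
gripper_width: 0.009
time_s: 17.2
tcp_pos: [0.4949, -0.17, 0.0738]
ee_rot: [[1.0, -0.01, 0.006], [-0.01, -1.0, -0.001], [0.006, 0.001, -1.0]]
wrist_force: [-3.5, 2.5, 17.9]
gripper_width: 0.005
```

Hard stop reached. Rise, shift to nest3 and look.

```bash
python3 -m crank '[[1,[0,0,-0.1],[0,0,0]],[1,[0,0,-0.42],[0,0,0]],[1,[0,0.34,0],[0,0,0]],[1,[0,0.34,0],[0,0,0]],[1,[0,0,0],[0,0,0]],[1,[0,0,0],[0,0,0]],[1,[0,0,0],[0,0,0]]]'; python3 - <<'E'
from h import *
to([.492,-.238,.107],-.66)
c=r.capture("scene");cv2.imwrite("pics/s6.png",cv2.resize(c["img"][110:250,120:260],None,fx=4.2,fy=4.2))
E
```

```text
time_s: 17.9
tcp_pos: [0.4914, -0.2373, 0.1221]
ee_rot: [[1.0, -0.012, -0.001], [-0.012, -1.0, 0.0], [-0.001, -0.0, -1.0]]
wrist_force: [0.2, 0.3, -0.8]
gripper_width: 0.003
t 17.9 tcp [ 0.4914 -0.2373  0.1221] yaw -0.68 tilt [-0.0009  0.0004] F [ 0.2  0.3 -0.8] w 0.003
shift [0.006 0.007 0.151] wz -0.001
```

View pics/s6.png

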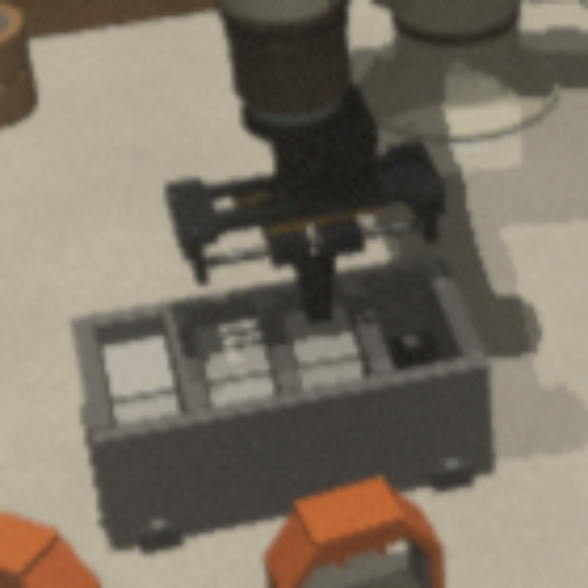

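nest4's seat is down in its slot at (405,350). Pressing nest3's headband.

```bash
python3 -m crank '[[1,[0,0,0.1],[0,0,0]],[1,[0,0,0.05],[0,0,0]],[1,[0,0,0.04],[0,0,0]],[1,[0,0,0.04],[0,0,0]],[1,[0,0,0.02],[0,0,0]],[1,[0,0,0],[0,0,0]],[1,[0,0,0],[0,0,0]]]'; python3 -m crank '[[1,[0,0,0.01],[0,0,0]],[1,[0,0,0],[0,0,0]],[1,[0,0,0],[0,0,0]]]'
```

```text
time_s: 18.65
tcp_pos: [0.4916, -0.237, 0.0981]
ee_rot: [[1.0, -0.011, -0.001], [-0.011, -1.0, 0.0], [-0.001, -0.0, -1.0]]
wrist_force: [-3.2, 4.6, 8.6]
gripper_width: 0.006
time_s: 18.95
tcp_pos: [0.4916, -0.237, 0.0972]
ee_rot: [[1.0, -0.011, -0.001], [-0.011, -1.0, 0.0], [-0.001, -0.0, -1.0]]
wrist_force: [-1.6, 3.9, 8.5]
gripper_width: 0.003
```

```bash
python3 -m crank '[[1,[0,0,0.01],[0,0,0]],[1,[0,0,0],[0,0,0]],[1,[0,0,0],[0,0,0]]]'; python3 -m crank '[[1,[0,0,0.01],[0,0,0]],[1,[0,0,0],[0,0,0]],[1,[0,0,0],[0,0,0]]]'; python3 -m crank '[[1,[0,0,-0.1],[0,0,0]],[1,[0,0,-0.35],[0,0,0]],[-0.6,[0,0,-0.3],[0,0,0]],[-0.6,[0,0,0],[0,0,0]],[-0.6,[0,0,0],[0,0,0]],[-0.6,[0,0,0],[0,0,0]],[-0.6,[0,0,0],[0,0,0]],[-0.6,[0,0,0],[0,0,0]]]';python3 - <<'E'
from h import *
to([.492,-.238,.1235],-.66)
c=r.capture("scene");cv2.imwrite("pics/s7.png",cv2.resize(c["img"][110:250,120:260],None,fx=4.2,fy=4.2))
E
```

```text
time_s: 19.25
tcp_pos: [0.4917, -0.2371, 0.0969]
ee_rot: [[1.0, -0.011, -0.001], [-0.011, -1.0, -0.0], [-0.001, 0.0, -1.0]]
wrist_force: [-3.1, 3.9, 11.1]
gripper_width: 0.004
time_s: 19.55
tcp_pos: [0.4918, -0.2371, 0.0969]
ee_rot: [[1.0, -0.01, -0.0], [-0.01, -1.0, -0.0], [-0.0, 0.0, -1.0]]
wrist_force: [-3.6, 5.2, 16.0]
gripper_width: 0.002
time_s: 20.35
tcp_pos: [0.4914, -0.2376, 0.1684]
ee_rot: [[1.0, -0.012, -0.002], [-0.012, -1.0, 0.0], [-0.002, -0.0, -1.0]]
wrist_force: [-0.1, -0.1, 0.2]
gripper_width: 0.468
t 20.4 tcp [ 0.4914 -0.2376  0.1684] yaw -0.68 tilt [-0.0022  0.0004] F [-0.1 -0.1  0.2] w 0.468
shift [0.008 0.004 0.449] wz -0.001
```

View pics/s7.png

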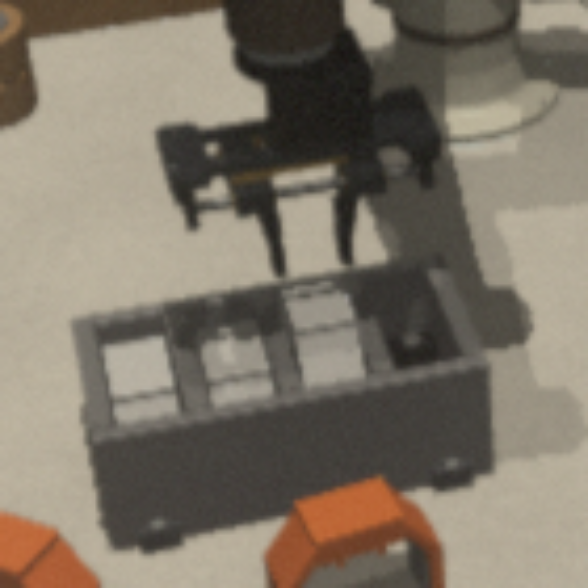

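nest3's headband is up and nest4's seat stays down. Gripping.

```bash
python3 -m crank '[[-0.6,[0,0,0],[0,0,0]],[-0.6,[0,0,0],[0,0,0]],[-0.6,[0,0,0],[0,0,0]],[-0.6,[0,0,0],[0,0,0]],[-0.6,[0,0,0.22],[0,0,0]],[-0.6,[0,0,0.23],[0,0,0]],[-0.6,[0,0,0],[0,0,0]],[-0.6,[0,0,0],[0,0,0]]]'; python3 -m crank '[[1,[0,0,0],[0,0,0]],[1,[0,0,0],[0,0,0]],[1,[0,0,0],[0,0,0]],[1,[0,0,0],[0,0,0]],[1,[0,0,0],[0,0,0]],[1,[0,0,0],[0,0,0]],[1,[0,0,0],[0,0,0]]]'
```

```text
time_s: 21.2
tcp_pos: [0.4921, -0.2379, 0.1248]
ee_rot: [[1.0, -0.012, -0.0], [-0.012, -1.0, -0.0], [-0.0, 0.0, -1.0]]
wrist_force: [-0.4, 0.1, 0.5]
gripper_width: 0.801
time_s: 21.9
tcp_pos: [0.4921, -0.2378, 0.125]
ee_rot: [[1.0, -0.012, 0.001], [-0.012, -1.0, -0.0], [0.001, 0.0, -1.0]]
wrist_force: [-0.3, 1.2, 3.0]
gripper_width: 0.526
```

```bash
python3 -m crank '[[1,[0,0,-0.15],[0,0,0]],[1,[0,0,-0.3],[0,0,0]],[1,[0,0,-0.35],[0,0,0]],[1,[0,0,-0.45],[0,0,0]],[1,[0,0,-0.48],[0,0,0]],[1,[0,0,0],[0,0,0]],[1,[0,-0.25,0],[0,0,0]],[1,[0,-0.4,0],[0,0,0]]]'; python3 -m crank '[[1,[0,-0.4,0],[0,0,0]],[1,[0,-0.4,0],[0,0,0]],[1,[0,-0.4,0],[0,0,0]],[1,[0,-0.4,0],[0,0,0]],[1,[0,-0.4,0],[0,0,0]],[1,[0,-0.4,0],[0,0,0]],[1,[0,-0.4,0],[0,0,0]],[1,[0,-0.4,0],[0,0,0]]]';python3 -m crank '[[1,[0,-0.4,0],[0,0,0]],[1,[0.04,-0.4,0],[0,0,0]],[1,[0,-0.4,0],[0,0,0]],[1,[0,-0.176,0],[0,0,-0.066]],[1,[0,0,0],[0,0,0]],[1,[0,0,0],[0,0,0]]]'; python3 - <<'E'
from h import *
to([.5035,.2845,.176],2.26)
c=r.capture("scene");cv2.imwrite("pics/s8.png",cv2.resize(c["img"][60:230,250:420],None,fx=3.5,fy=3.5))
for y in (-.166,.166):
    p=np.array([.505-.0394*y,.247+y,.160]); print(y,(proj(c,p)-[250,60])*3.5)
c=r.capture("top");cv2.imwrite("pics/t8.png",cv2.resize(c["img"][150:300,20:240],None,fx=3.6,fy=3.6))
E
```

```text
time_s: 22.7
tcp_pos: [0.4922, -0.173, 0.2963]
ee_rot: [[1.0, -0.016, -0.002], [-0.016, -1.0, 0.001], [-0.002, -0.001, -1.0]]
wrist_force: [0.4, -0.6, -0.8]
gripper_width: 0.522
time_s: 23.5
tcp_pos: [0.4957, 0.1488, 0.2964]
ee_rot: [[1.0, -0.012, -0.002], [-0.012, -1.0, -0.0], [-0.002, 0.0, -1.0]]
wrist_force: [-0.3, 0.2, -1.4]
gripper_width: 0.525
time_s: 24.1
tcp_pos: [0.5017, 0.2843, 0.2966]
ee_rot: [[0.999, 0.04, -0.002], [0.04, -0.999, -0.001], [-0.002, 0.001, -1.0]]
wrist_force: [-0.5, -0.5, -1.2]
gripper_width: 0.524
t 24.1 tcp [0.5017 0.2843 0.2966] yaw 2.3 tilt [-0.0016 -0.0014] F [-0.5 -0.5 -1.2] w 0.524
shift [ 0.02  -0.003  1.206] wz 0.001
-0.166 [148.2793462  347.08714303]
0.166 [461.27162654 279.13734803]
```

View pics/s8.png

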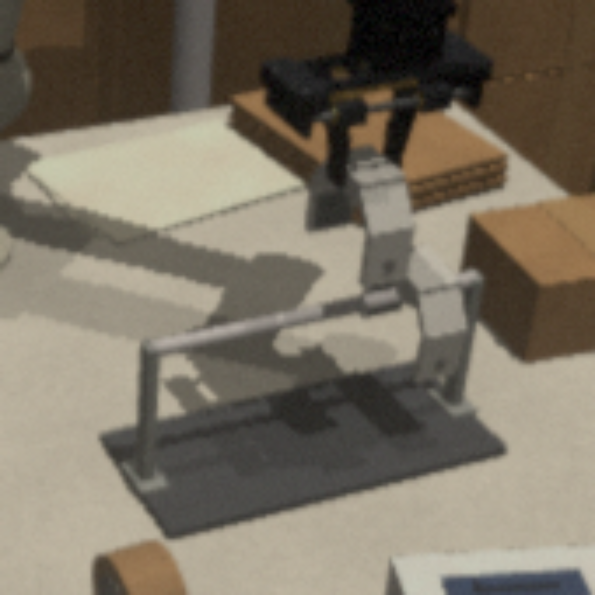

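View pics/t8.png

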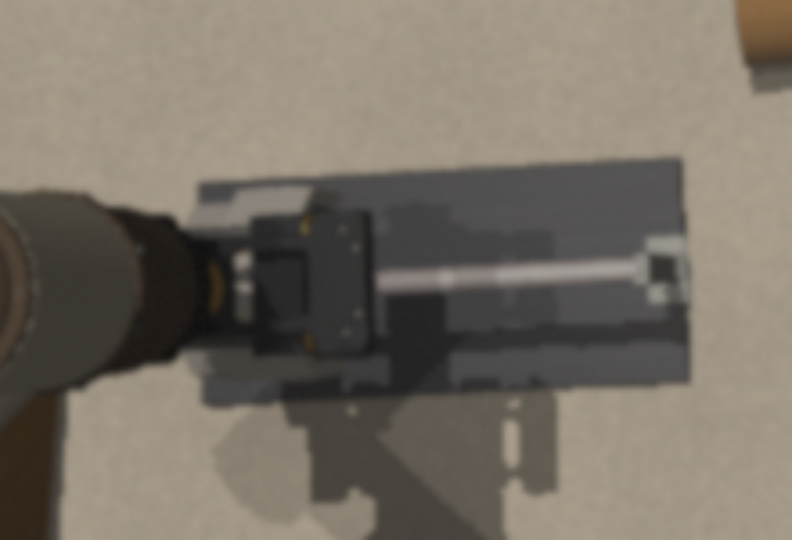

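The stand is still at the same corner pixels, (683,158). Lowering between the first headband and the free bar.

```bash
python3 -m crank '[[1,[0.01,0,0.25],[0,0,0]],[1,[0,0,0.25],[0,0,0]],[1,[0,0,0.25],[0,0,0]],[1,[0,0,0.2],[0,0,0]],[1,[0,0,0.15],[0,0,0]],[1,[0,0,0.06],[0,0,0]],[1,[0,0,0],[0,0,0]],[1,[0,0,0],[0,0,0]]]';python3 -m crank '[[1,[0,0,0.02],[0,0,0]],[1,[0,0,0],[0,0,0]],[1,[0,0,0],[0,0,0]]]'; python3 -m crank '[[1,[0,0,0.015],[0,0,0]],[1,[0,0,0],[0,0,0]],[1,[0,0,0],[0,0,0]]]'
```

```text
time_s: 25.0
tcp_pos: [0.5037, 0.2847, 0.1827]
ee_rot: [[0.999, 0.039, 0.002], [0.039, -0.999, 0.001], [0.002, -0.001, -1.0]]
wrist_force: [-0.2, 0.0, -1.0]
gripper_width: 0.526
time_s: 25.3
tcp_pos: [0.5032, 0.285, 0.18]
ee_rot: [[0.999, 0.04, 0.001], [0.04, -0.999, 0.001], [0.001, -0.001, -1.0]]
wrist_force: [-0.2, -0.4, -0.6]
gripper_width: 0.53
time_s: 25.6
tcp_pos: [0.503, 0.2848, 0.178]
ee_rot: [[0.999, 0.04, -0.0], [0.04, -0.999, -0.0], [-0.0, 0.0, -1.0]]
wrist_force: [0.3, -0.8, -1.2]
gripper_width: 0.525
```

```bash
python3 -m crank '[[1,[0,0,0.015],[0,0,0]],[1,[0,0,0],[0,0,0]],[1,[0,0,0],[0,0,0]]]'; python3 -m crank '[[1,[0,0,0.01],[0,0,0]],[1,[0,0,0],[0,0,0]],[1,[0,0,0],[0,0,0]]]'
```

```text
time_s: 25.9
tcp_pos: [0.5031, 0.2848, 0.1765]
ee_rot: [[0.999, 0.04, -0.0], [0.04, -0.999, -0.0], [-0.0, 0.0, -1.0]]
wrist_force: [0.5, -0.0, -1.2]
gripper_width: 0.529
time_s: 26.2
tcp_pos: [0.5032, 0.2849, 0.1761]
ee_rot: [[0.999, 0.04, 0.001], [0.04, -0.999, 0.0], [0.001, -0.0, -1.0]]
wrist_force: [-1.3, -1.0, 2.9]
gripper_width: 0.527
```

Contact. Release and rise.

```bash
python3 -m crank '[[-0.3,[0,0,0],[0,0,0]],[-0.3,[0,0,0],[0,0,0]],[-0.3,[0,0,0],[0,0,0]],[-0.3,[0,0,0],[0,0,0]],[-0.3,[0,0,-0.1],[0,0,0]],[-0.3,[0,0,-0.2],[0,0,0]],[-0.3,[0,0,-0.3],[0,0,0]],[-0.3,[0,0,0],[0,0,0]]]'; python3 - <<'E'
from h import *
to([.492,-.238,.24],-.66)
c=r.capture("scene");cv2.imwrite("pics/bar9.png",cv2.resize(c["img"][70:220,270:420],None,fx=4,fy=4,interpolation=cv2.INTER_CUBIC))
E
```

```text
time_s: 27.0
tcp_pos: [0.5055, 0.2863, 0.2411]
ee_rot: [[0.999, 0.041, 0.009], [0.041, -0.999, 0.006], [0.009, -0.005, -1.0]]
wrist_force: [-0.0, 0.1, -0.3]
gripper_width: 0.649
t 27.0 tcp [0.5055 0.2863 0.2411] yaw 2.33 tilt [0.0086 0.0056] F [-0.   0.1 -0.3] w 0.649
shift [-0.348  5.233 -0.02 ] wz 0.067
```

View pics/bar9.png

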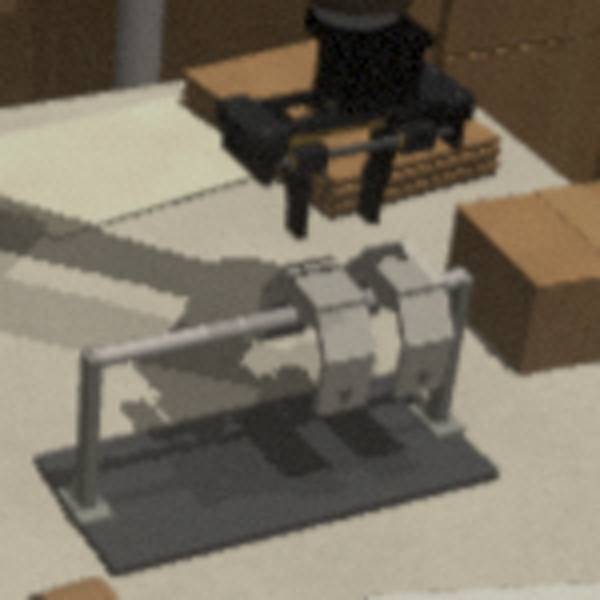

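Two hang side by side. Back to nest3's seat.

```bash
python3 -m crank '[[1,[0,0,0],[0,0,0.066]],[1,[-0.05,0.3,0],[0,0,0]],[1,[0,0.4,0],[0,0,0]],[1,[0,0.4,0],[0,0,0]],[1,[0,0.4,0],[0,0,0]],[1,[0,0.4,0],[0,0,0]],[1,[0,0.4,0],[0,0,0]],[1,[0,0.4,0],[0,0,0]]]'; python3 -m crank '[[1,[0,0.4,0],[0,0,0]],[1,[0,0.4,0],[0,0,0]],[1,[0,0.4,0],[0,0,0]],[1,[0,0.4,0],[0,0,0]],[1,[0,0.4,0],[0,0,0]],[1,[0,0.4,0],[0,0,0]],[1,[0,0.13,0],[0,0,0]],[1,[0,0,0],[0,0,0]]]';python3 -m crank '[[1,[0,0,0.35],[0,0,0]],[1,[0,0,0.35],[0,0,0]],[1,[0,0,0.3],[0,0,0]],[1,[0,0,0.1],[0,0,0]],[1,[0,0,0],[0,0,0]],[1,[0,0,0],[0,0,0]],[1,[0,0,0],[0,0,0]]]'; python3 - <<'E'
from h import *
to([.492,-.238,.074],-.66)
E
```

```text
time_s: 27.85
tcp_pos: [0.4941, 0.0133, 0.2352]
ee_rot: [[1.0, -0.012, -0.001], [-0.012, -1.0, -0.0], [-0.001, 0.0, -1.0]]
wrist_force: [0.4, -0.5, -0.4]
gripper_width: 0.036
time_s: 28.65
tcp_pos: [0.4912, -0.2394, 0.2347]
ee_rot: [[1.0, -0.015, -0.002], [-0.015, -1.0, 0.0], [-0.002, -0.0, -1.0]]
wrist_force: [-0.2, 0.9, -0.3]
gripper_width: 0.008
time_s: 29.35
tcp_pos: [0.4932, -0.2381, 0.1274]
ee_rot: [[1.0, -0.011, 0.004], [-0.011, -1.0, -0.001], [0.004, 0.001, -1.0]]
wrist_force: [0.2, 0.3, -0.1]
gripper_width: 0.002
t 29.4 tcp [ 0.4932 -0.2381  0.1274] yaw -0.64 tilt [ 0.0036 -0.0009] F [ 0.2  0.3 -0.1] w 0.002
shift [-0.014 -0.001  0.534] wz 0.0
```

Last time this took 0.545 of travel to reach the stop.

```bash
python3 -m crank '[[1,[0,0,0.1],[0,0,0]],[1,[0,0,0.1],[0,0,0]],[1,[0,0,0.1],[0,0,0]],[1,[0,0,0.1],[0,0,0]],[1,[0,0,0.08],[0,0,0]],[1,[0,0,0.035],[0,0,0]],[1,[0,0,0],[0,0,0]],[1,[0,0,0],[0,0,0]]]'; python3 -m crank '[[1,[0,0,0.015],[0,0,0]],[1,[0,0,0],[0,0,0]],[1,[0,0,0],[0,0,0]]]'; python3 -m crank '[[1,[0,0,0.01],[0,0,0]],[1,[0,0,0],[0,0,0]],[1,[0,0,0],[0,0,0]]]'
```

```text
time_s: 30.15
tcp_pos: [0.4938, -0.2385, 0.0763]
ee_rot: [[1.0, -0.011, 0.005], [-0.011, -1.0, -0.002], [0.005, 0.002, -1.0]]
wrist_force: [0.1, 0.8, 8.8]
gripper_width: 0.006
time_s: 30.45
tcp_pos: [0.4939, -0.2385, 0.0748]
ee_rot: [[1.0, -0.011, 0.005], [-0.011, -1.0, -0.002], [0.005, 0.001, -1.0]]
wrist_force: [-0.5, 1.7, 9.3]
gripper_width: 0.001
time_s: 30.75
tcp_pos: [0.4939, -0.2385, 0.0744]
ee_rot: [[1.0, -0.011, 0.005], [-0.011, -1.0, -0.002], [0.005, 0.002, -1.0]]
wrist_force: [-1.9, 3.2, 11.7]
gripper_width: 0.006
```

```bash
python3 -m crank '[[1,[0,0,0.01],[0,0,0]],[1,[0,0,0],[0,0,0]],[1,[0,0,0],[0,0,0]]]'; python3 -m crank '[[1,[0,0,-0.1],[0,0,0]],[1,[0,0,-0.42],[0,0,0]],[1,[0,0.34,0],[0,0,0]],[1,[0,0.34,0],[0,0,0]],[1,[0,0,0],[0,0,0]],[1,[0,0,0],[0,0,0]],[1,[0,0,0],[0,0,0]]]'; python3 - <<'E'
from h import *
to([.4915,-.306,.107],-.66)
c=r.capture("scene");cv2.imwrite("pics/s10.png",cv2.resize(c["img"][110:250,120:260],None,fx=4.2,fy=4.2))
E
```

```text
time_s: 31.05
tcp_pos: [0.4939, -0.2385, 0.074]
ee_rot: [[1.0, -0.01, 0.005], [-0.01, -1.0, -0.002], [0.005, 0.002, -1.0]]
wrist_force: [-2.0, 3.0, 15.2]
gripper_width: 0.005
time_s: 31.75
tcp_pos: [0.4907, -0.3055, 0.1222]
ee_rot: [[1.0, -0.012, -0.001], [-0.012, -1.0, 0.001], [-0.001, -0.001, -1.0]]
wrist_force: [0.2, 0.5, -0.2]
gripper_width: 0.003
t 31.8 tcp [ 0.4907 -0.3055  0.1222] yaw -0.68 tilt [-0.0008  0.0005] F [ 0.2  0.5 -0.2] w 0.003
shift [0.008 0.005 0.152] wz -0.0
```

View pics/s10.png

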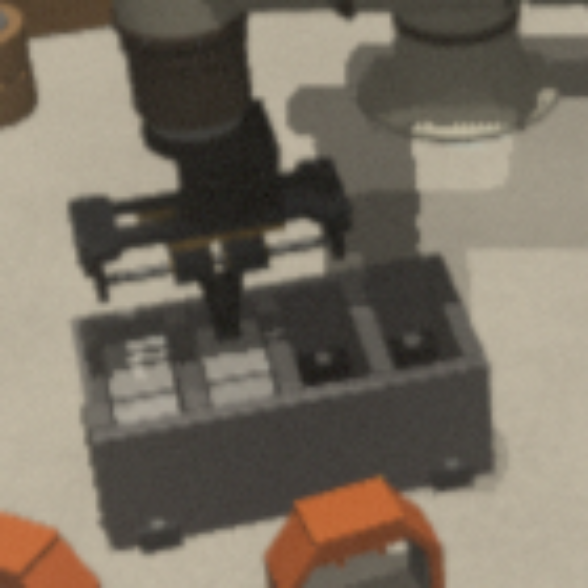

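Both emptied seats, at (325,360) and (412,345), sit low at the same level. Pressing nest2.

```bash
python3 -m crank '[[1,[0,0,0.1],[0,0,0]],[1,[0,0,0.05],[0,0,0]],[1,[0,0,0.04],[0,0,0]],[1,[0,0,0.04],[0,0,0]],[1,[0,0,0.03],[0,0,0]],[1,[0,0,0],[0,0,0]],[1,[0,0,0],[0,0,0]]]'; python3 -m crank '[[1,[0,0,0.01],[0,0,0]],[1,[0,0,0],[0,0,0]],[1,[0,0,0],[0,0,0]]]'; python3 -m crank '[[1,[0,0,0.01],[0,0,0]],[1,[0,0,0],[0,0,0]],[1,[0,0,0],[0,0,0]]]'
```

```text
time_s: 32.5
tcp_pos: [0.4909, -0.3053, 0.0973]
ee_rot: [[1.0, -0.011, -0.001], [-0.011, -1.0, 0.0], [-0.001, -0.0, -1.0]]
wrist_force: [-1.2, 3.2, 7.5]
gripper_width: 0.007
time_s: 32.8
tcp_pos: [0.4909, -0.3053, 0.0969]
ee_rot: [[1.0, -0.011, -0.001], [-0.011, -1.0, 0.0], [-0.001, -0.0, -1.0]]
wrist_force: [-2.2, 3.1, 9.7]
gripper_width: 0.008
time_s: 33.1
tcp_pos: [0.491, -0.3054, 0.0969]
ee_rot: [[1.0, -0.01, -0.0], [-0.01, -1.0, -0.0], [-0.0, 0.0, -1.0]]
wrist_force: [-3.8, 5.6, 15.3]
gripper_width: 0.009
```

```bash
python3 -m crank '[[1,[0,0,-0.1],[0,0,0]],[1,[0,0,-0.35],[0,0,0]],[-0.6,[0,0,-0.3],[0,0,0]],[-0.6,[0,0,0],[0,0,0]],[-0.6,[0,0,0],[0,0,0]],[-0.6,[0,0,0],[0,0,0]],[-0.6,[0,0,0],[0,0,0]],[-0.6,[0,0,0],[0,0,0]]]';python3 - <<'E'
from h import *
to([.4915,-.306,.1245],-.66)
c=r.capture("scene");cv2.imwrite("pics/s11.png",cv2.resize(c["img"][110:250,120:260],None,fx=4.2,fy=4.2))
E
```

```text
time_s: 33.9
tcp_pos: [0.4906, -0.3059, 0.1684]
ee_rot: [[1.0, -0.012, -0.002], [-0.012, -1.0, 0.001], [-0.002, -0.001, -1.0]]
wrist_force: [0.2, -0.7, -0.3]
gripper_width: 0.467
t 33.9 tcp [ 0.4906 -0.3059  0.1684] yaw -0.68 tilt [-0.0022  0.0007] F [ 0.2 -0.7 -0.3] w 0.467
shift [0.01  0.001 0.439] wz -0.0
```

View pics/s11.png

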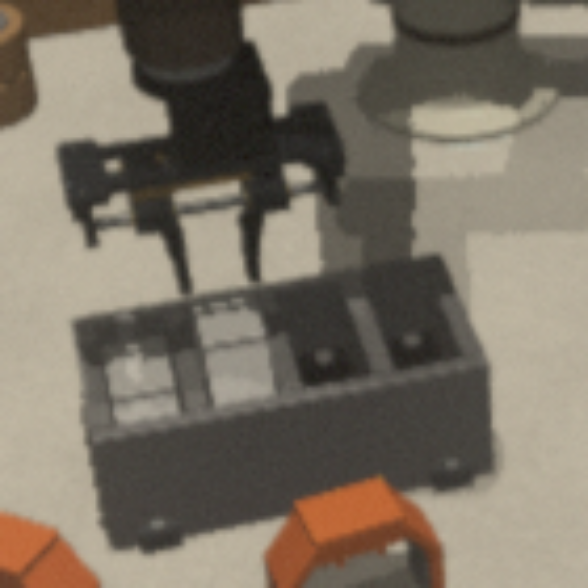

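nest2's headband is up. Gripping it now.

```bash
python3 -m crank '[[-0.6,[0,0,0],[0,0,0]],[-0.6,[0,0,0],[0,0,0]],[-0.6,[0,0,0],[0,0,0]],[-0.6,[0,0,0],[0,0,0]],[-0.6,[0,0,0.22],[0,0,0]],[-0.6,[0,0,0.23],[0,0,0]],[-0.6,[0,0,0],[0,0,0]],[-0.6,[0,0,0],[0,0,0]]]'; python3 -m crank '[[1,[0,0,0],[0,0,0]],[1,[0,0,0],[0,0,0]],[1,[0,0,0],[0,0,0]],[1,[0,0,0],[0,0,0]],[1,[0,0,0],[0,0,0]],[1,[0,0,0],[0,0,0]],[1,[0,0,0],[0,0,0]]]'
```

```text
time_s: 34.75
tcp_pos: [0.4912, -0.3063, 0.1248]
ee_rot: [[1.0, -0.012, -0.0], [-0.012, -1.0, -0.0], [-0.0, 0.0, -1.0]]
wrist_force: [0.3, 1.0, 0.0]
gripper_width: 0.8
time_s: 35.45
tcp_pos: [0.4913, -0.3061, 0.1249]
ee_rot: [[1.0, -0.012, 0.001], [-0.012, -1.0, -0.0], [0.001, 0.0, -1.0]]
wrist_force: [-1.1, 1.0, 2.8]
gripper_width: 0.524
```

```bash
python3 -m crank '[[1,[0,0,-0.15],[0,0,0]],[1,[0,0,-0.3],[0,0,0]],[1,[0,0,-0.35],[0,0,0]],[1,[0,0,-0.45],[0,0,0]],[1,[0,0,-0.48],[0,0,0]],[1,[0,0,0],[0,0,0]],[1,[0,-0.25,0],[0,0,0]],[1,[0,-0.4,0],[0,0,0]]]'; python3 -m crank '[[1,[0,-0.4,0],[0,0,0]],[1,[0,-0.4,0],[0,0,0]],[1,[0,-0.4,0],[0,0,0]],[1,[0,-0.4,0],[0,0,0]],[1,[0,-0.4,0],[0,0,0]],[1,[0,-0.4,0],[0,0,0]],[1,[0,-0.4,0],[0,0,0]],[1,[0,-0.4,0],[0,0,0]]]';python3 -m crank '[[1,[0.05,-0.4,0],[0,0,0]],[1,[0.04,-0.4,0],[0,0,0]],[1,[0,-0.4,0],[0,0,0]],[1,[0,-0.107,0],[0,0,-0.066]],[1,[0,0,0],[0,0,0]],[1,[0,0,0],[0,0,0]]]'; python3 - <<'E'
from h import *
to([.5065,.2095,.176],2.26)
c=r.capture("scene");cv2.imwrite("pics/s12.png",cv2.resize(c["img"][60:230,250:420],None,fx=3.5,fy=3.5))
c=r.capture("top");cv2.imwrite("pics/t12.png",cv2.resize(c["img"][150:300,20:240],None,fx=3.6,fy=3.6))
E
```

```text
time_s: 36.25
tcp_pos: [0.4914, -0.2414, 0.2961]
ee_rot: [[1.0, -0.016, -0.002], [-0.016, -1.0, 0.001], [-0.002, -0.001, -1.0]]
wrist_force: [0.9, 0.6, -1.3]
gripper_width: 0.528
time_s: 37.05
tcp_pos: [0.4949, 0.0804, 0.2966]
ee_rot: [[1.0, -0.012, -0.001], [-0.012, -1.0, -0.0], [-0.001, 0.0, -1.0]]
wrist_force: [1.1, -0.0, -0.7]
gripper_width: 0.522
time_s: 37.65
tcp_pos: [0.5058, 0.209, 0.2966]
ee_rot: [[0.999, 0.039, -0.002], [0.039, -0.999, -0.001], [-0.002, 0.001, -1.0]]
wrist_force: [0.6, -0.1, -1.1]
gripper_width: 0.527
t 37.6 tcp [0.5058 0.209  0.2966] yaw 2.24 tilt [-0.0016 -0.0012] F [ 0.6 -0.1 -1.1] w 0.527
shift [ 0.009 -0.006  1.206] wz -0.001
```

View pics/s12.png

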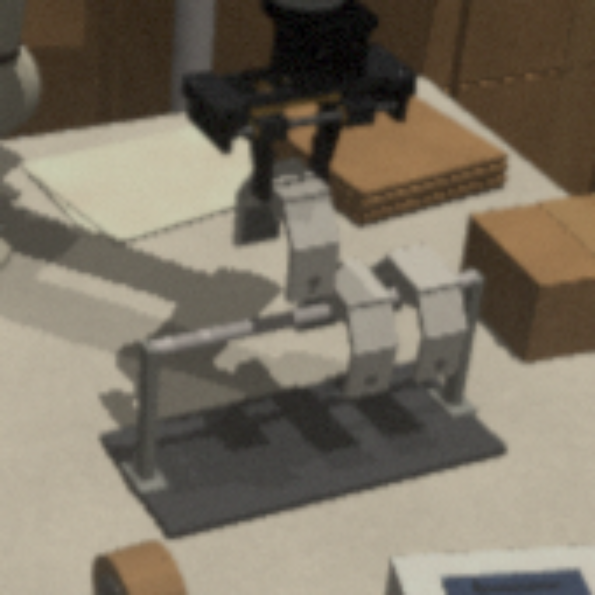

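View pics/t12.png

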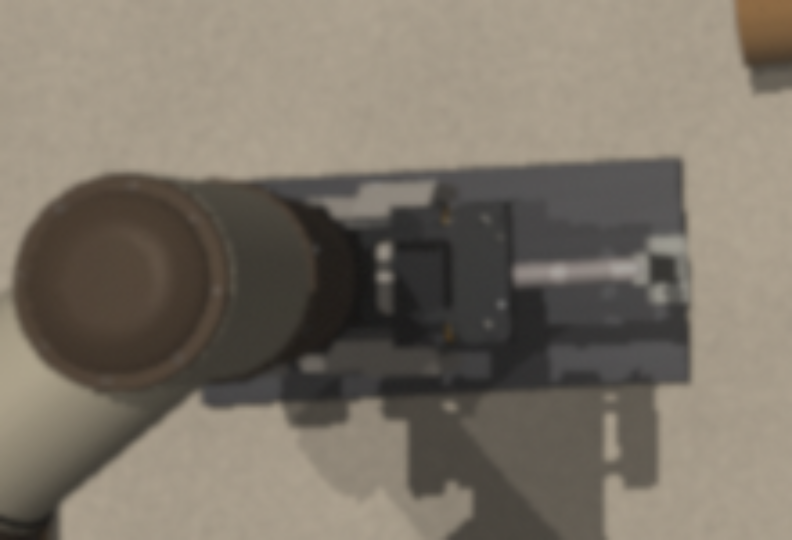

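The stand has still not moved (its corners are at the same pixels). Lowering; the total needed is about 1.205.

```bash
python3 -m crank '[[1,[0,0,0.25],[0,0,0]],[1,[0,0,0.25],[0,0,0]],[1,[0,0,0.25],[0,0,0]],[1,[0,0,0.2],[0,0,0]],[1,[0,0,0.16],[0,0,0]],[1,[0,0,0.07],[0,0,0]],[1,[0,0,0],[0,0,0]],[1,[0,0,0],[0,0,0]]]';python3 -m crank '[[1,[0,0,0.02],[0,0,0]],[1,[0,0,0],[0,0,0]],[1,[0,0,0],[0,0,0]]]'; python3 -m crank '[[1,[0,0,0.01],[0,0,0]],[1,[0,0,0],[0,0,0]],[1,[0,0,0],[0,0,0]]]'
```

```text
time_s: 38.55
tcp_pos: [0.5068, 0.2093, 0.1805]
ee_rot: [[0.999, 0.039, 0.002], [0.039, -0.999, 0.001], [0.002, -0.001, -1.0]]
wrist_force: [0.8, -0.2, -1.7]
gripper_width: 0.528
time_s: 38.85
tcp_pos: [0.5063, 0.2096, 0.178]
ee_rot: [[0.999, 0.04, 0.001], [0.04, -0.999, 0.001], [0.001, -0.001, -1.0]]
wrist_force: [-0.3, -0.1, -1.4]
gripper_width: 0.526
time_s: 39.15
tcp_pos: [0.5061, 0.2095, 0.1765]
ee_rot: [[0.999, 0.04, -0.0], [0.04, -0.999, -0.0], [-0.0, 0.0, -1.0]]
wrist_force: [0.5, -0.7, -1.6]
gripper_width: 0.525
```

```bash
python3 -m crank '[[1,[0,0,0.01],[0,0,0]],[1,[0,0,0],[0,0,0]],[1,[0,0,0],[0,0,0]]]';python3 -m crank '[[-0.3,[0,0,0],[0,0,0]],[-0.3,[0,0,0],[0,0,0]],[-0.3,[0,0,0],[0,0,0]],[-0.3,[0,0,0],[0,0,0]],[-0.3,[0,0,-0.1],[0,0,0]],[-0.3,[0,0,-0.2],[0,0,0]],[-0.3,[0,0,-0.3],[0,0,0]],[-0.3,[0,0,0],[0,0,0]]]'; python3 - <<'E'
from h import *
to([.4915,-.306,.24],-.66)
c=r.capture("scene");cv2.imwrite("pics/bar13.png",cv2.resize(c["img"][70:220,270:420],None,fx=4,fy=4,interpolation=cv2.INTER_CUBIC))
E
```

```text
time_s: 39.45
tcp_pos: [0.5064, 0.2096, 0.1761]
ee_rot: [[0.999, 0.04, 0.001], [0.04, -0.999, 0.0], [0.001, -0.0, -1.0]]
wrist_force: [0.2, -0.2, 3.4]
gripper_width: 0.527
time_s: 40.25
tcp_pos: [0.5087, 0.2108, 0.2408]
ee_rot: [[0.999, 0.041, 0.009], [0.041, -0.999, 0.005], [0.009, -0.004, -1.0]]
wrist_force: [0.4, 0.5, 0.3]
gripper_width: 0.646
t 40.2 tcp [0.5087 0.2108 0.2408] yaw 2.34 tilt [0.0089 0.0046] F [0.4 0.5 0.3] w 0.646
shift [-0.383  5.156 -0.017] wz 0.067
```

View pics/bar13.png

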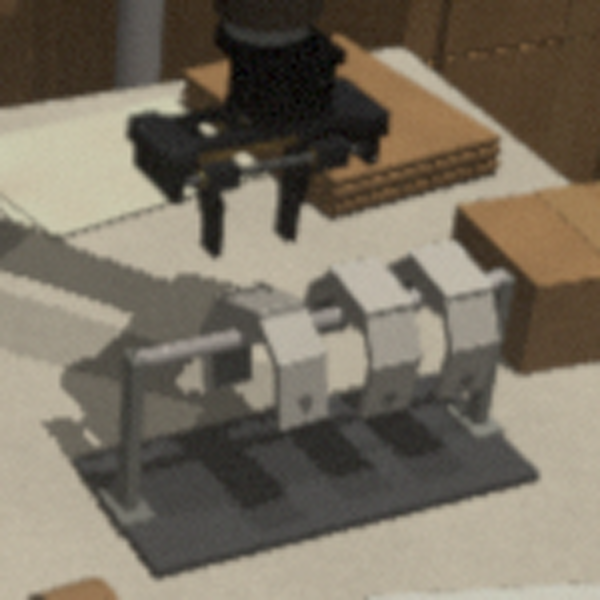

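The stand has just been knocked: its left post top went from (90,355) to (135,355). I'll check that all three still hang.

```bash
python3 -m crank '[[-0.3,[0,0,-0.3],[0,0,0]],[-0.3,[-0.4,0,-0.2],[0,0,0]],[-0.3,[-0.4,0.3,0],[0,0,0]],[-0.3,[0,0.4,0],[0,0,0]],[-0.3,[0,0.4,0],[0,0,0]],[-0.3,[0,0.4,0],[0,0,0]],[-0.3,[0,0.4,0],[0,0,0]],[-0.3,[0,0.4,0],[0,0,0]]]';python3 - <<'E'
from h import *
c=r.capture("scene");cv2.imwrite("pics/b14.png",cv2.resize(c["img"][100:220,270:410],None,fx=5,fy=5,interpolation=cv2.INTER_CUBIC))
c=r.capture("top");cv2.imwrite("pics/t14.png",cv2.resize(c["img"][160:290,30:240],None,fx=3.8,fy=3.8,interpolation=cv2.INTER_CUBIC))
E
```

```text
time_s: 41.1
tcp_pos: [0.4347, -0.025, 0.2853]
ee_rot: [[0.999, 0.04, -0.001], [0.04, -0.999, 0.0], [-0.001, -0.0, -1.0]]
wrist_force: [0.6, 0.4, -0.6]
gripper_width: 0.649
```

View pics/b14.png

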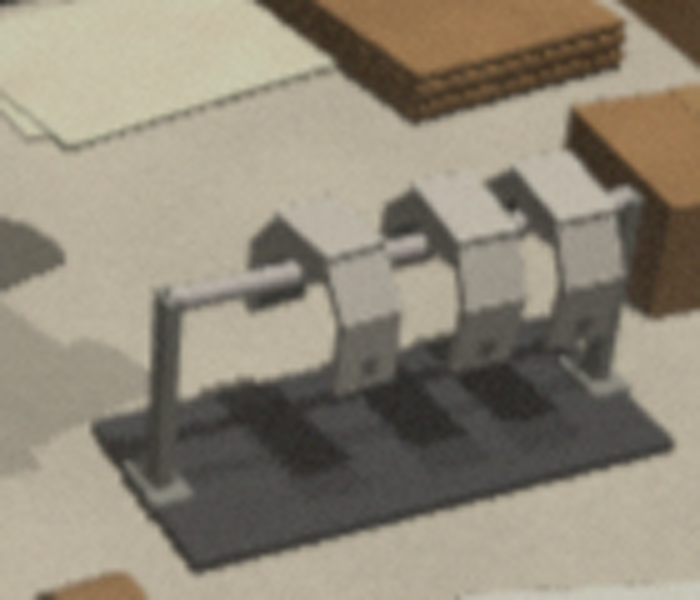

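View pics/t14.png

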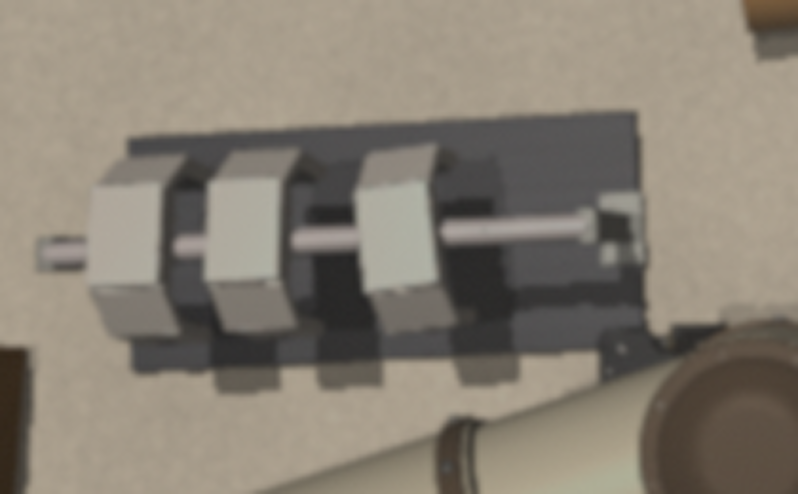

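All three still hang astride, though they slid along the bar. I'll re-measure the bar and the free gap.

```bash
cat > st.py <<'E'
from h import *
def go(corners,bar,bands,off,k):
    c=r.capture("top")
    f=lambda u,v,z:px(c,off[0]+u/k,off[1]+v/k,z)
    L=[(.085,.185),(.085,-.185),(-.085,-.185),(-.085,.185)]
    b,t,e=fit([f(u,v,.012) for u,v in corners],L);print("stand",np.degrees(b),t,e)
    R=np.array([[np.cos(b),-np.sin(b)],[np.sin(b),np.cos(b)]])
    for u,v in bar: p=f(u,v,.160);print("bar",p,"local",R.T@(p[:2]-t))
    for u,v in bands: p=f(u,v,.192);print("crown",p,"local",R.T@(p[:2]-t))
E
python3 -c "
from st import *
go([(127,137),(637,111),(645,350),(132,373)],[(190,245),(325,238.5),(520,230),(590,226)],[(91,238),(164,235),(208,230),(283,230),(360,232),(438,230)],(30,160),3.8)"
```

```text
stand 2.2146018885500327 [0.51487007 0.27906491] [0.0008101  0.00095125 0.00165938 0.00211926]
bar [0.51337724 0.36199016 0.16      ] local [0.00171273 0.082921  ]
bar [0.51667479 0.27611827 0.16      ] local [ 0.00168951 -0.00301418]
bar [0.52086844 0.1522995  0.16      ] local [ 0.00109536 -0.12690252]
bar [0.52297012 0.1079203  0.16      ] local [ 0.00148056 -0.17132979]
crown [0.51809765 0.41109315 0.192     ] local [0.00832707 0.13180491]
crown [0.51951456 0.36587111 0.192     ] local [0.00799543 0.08656189]
crown [0.52233004 0.33867532 0.192     ] local [0.00975789 0.05927762]
crown [0.52188909 0.29223598 0.192     ] local [0.00752274 0.01289   ]
crown [0.52020895 0.24459652 0.192     ] local [ 0.00400295 -0.03464895]
crown [0.52097942 0.19643215 0.192     ] local [ 0.00291165 -0.08280712]
```

The free stretch from local y -0.083 to the post at -0.166 takes the fourth headband centred at -0.134. Back to nest2's seat.

```bash
python3 -c "
from h import *
to([.4915,-.306,.235],-.66)
import numpy as np
s=r.sense();d=np.array([.4915,-.306,.235])-s['tcp_pos'];a=np.radians(-.66);print(d[0]*np.cos(a)+d[1]*np.sin(a), d[0]*np.sin(a)-d[1]*np.cos(a))"
```

```text
t 41.2 tcp [ 0.4348 -0.0253  0.2851] yaw 2.04 tilt [-0.0012 -0.0001] F [-0.6 -0.3  0.4] w 0.65
shift [0.467 2.825 0.5  ] wz 0.06
0.059923376657789434 0.2800048078970898
```

```bash
python3 -m crank '[[1,[0,0,0],[0,0,0.06]],[1,[0.1,0.4,0.1],[0,0,0]],[1,[0.1,0.4,0.1],[0,0,0]],[1,[0.1,0.4,0.1],[0,0,0]],[1,[0.1,0.4,0.1],[0,0,0]],[1,[0.1,0.4,0.1],[0,0,0]],[1,[0.1,0.4,0],[0,0,0]],[1,[0,0.4,0],[0,0,0]]]'; python3 -m crank '[[1,[0,0,0],[0,0,0]],[1,[0,0,0.35],[0,0,0]],[1,[0,0,0.35],[0,0,0]],[1,[0,0,0.3],[0,0,0]],[1,[0,0,0],[0,0,0]],[1,[0,0,0],[0,0,0]],[1,[0,0,0],[0,0,0]]]'; python3 - <<'E'
from h import *
to([.4915,-.306,.074],-.66)
E
```

```text
time_s: 42.05
tcp_pos: [0.4946, -0.3044, 0.2342]
ee_rot: [[1.0, -0.005, -0.002], [-0.005, -1.0, 0.001], [-0.002, -0.001, -1.0]]
wrist_force: [0.6, 0.5, 0.7]
gripper_width: 0.037
time_s: 42.75
tcp_pos: [0.495, -0.3039, 0.1376]
ee_rot: [[1.0, -0.006, 0.003], [-0.006, -1.0, -0.002], [0.003, 0.002, -1.0]]
wrist_force: [0.4, -0.4, -0.2]
gripper_width: 0.005
t 42.8 tcp [ 0.495  -0.3039  0.1376] yaw -0.33 tilt [ 0.0034 -0.0016] F [ 0.4 -0.4 -0.2] w 0.005
shift [-0.037  0.02   0.636] wz 0.007
```

```bash
python3 -m crank '[[1,[-0.025,0.02,0.1],[0,0,0.007]],[1,[0,0,0.1],[0,0,0]],[1,[0,0,0.1],[0,0,0]],[1,[0,0,0.1],[0,0,0]],[1,[0,0,0.1],[0,0,0]],[1,[0,0,0.08],[0,0,0]],[1,[0,0,0.035],[0,0,0]],[1,[0,0,0],[0,0,0]]]'; python3 -m crank '[[1,[0,0,0.015],[0,0,0]],[1,[0,0,0],[0,0,0]],[1,[0,0,0],[0,0,0]]]'; python3 -m crank '[[1,[0,0,0.01],[0,0,0]],[1,[0,0,0],[0,0,0]],[1,[0,0,0],[0,0,0]]]'
```

```text
time_s: 43.55
tcp_pos: [0.4915, -0.3063, 0.0757]
ee_rot: [[1.0, -0.012, 0.002], [-0.012, -1.0, -0.001], [0.002, 0.001, -1.0]]
wrist_force: [-1.1, 2.7, 8.8]
gripper_width: 0.004
time_s: 43.85
tcp_pos: [0.4915, -0.3063, 0.0745]
ee_rot: [[1.0, -0.012, 0.002], [-0.012, -1.0, -0.001], [0.002, 0.001, -1.0]]
wrist_force: [-2.6, 2.5, 10.2]
gripper_width: 0.004
time_s: 44.15
tcp_pos: [0.4916, -0.3063, 0.0741]
ee_rot: [[1.0, -0.012, 0.002], [-0.012, -1.0, -0.002], [0.002, 0.001, -1.0]]
wrist_force: [-2.5, 4.1, 14.0]
gripper_width: 0.006
```

Stop reached. Rise, then over to nest1.

```bash
python3 -m crank '[[1,[0,0,0.005],[0,0,0]],[1,[0,0,-0.1],[0,0,0]],[1,[0,0,-0.42],[0,0,0]],[1,[0,0.34,0],[0,0,0]],[1,[0,0.34,0],[0,0,0]],[1,[0,0,0],[0,0,0]],[1,[0,0,0],[0,0,0]],[1,[0,0,0],[0,0,0]]]'; python3 - <<'E'
from h import *
to([.491,-.374,.107],-.66)
c=r.capture("scene");cv2.imwrite("pics/s15.png",cv2.resize(c["img"][110:250,120:260],None,fx=4.2,fy=4.2))
E
```

```text
time_s: 44.95
tcp_pos: [0.4895, -0.3732, 0.1224]
ee_rot: [[1.0, -0.013, -0.001], [-0.013, -1.0, 0.001], [-0.001, -0.001, -1.0]]
wrist_force: [-0.0, 0.1, 0.1]
gripper_width: 0.006
t 45.0 tcp [ 0.4895 -0.3732  0.1224] yaw -0.73 tilt [-0.0012  0.0008] F [-0.   0.1  0.1] w 0.006
shift [0.015 0.007 0.154] wz -0.001
```

View pics/s15.png

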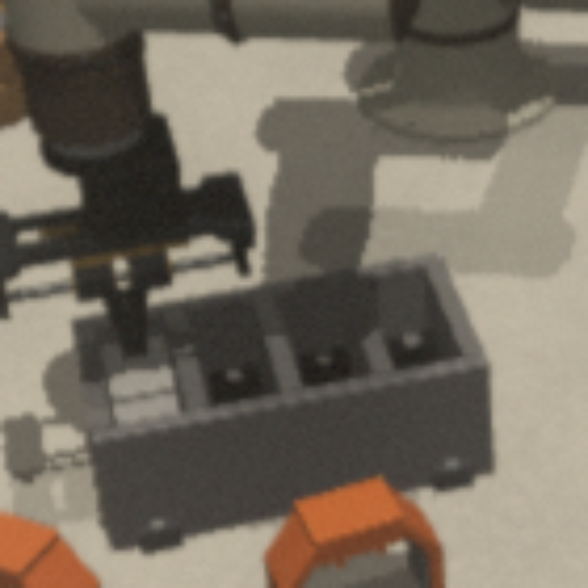

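Three seats, at (235,380), (325,362) and (412,345), are level and down. Pressing nest1.

```bash
python3 -m crank '[[1,[0.01,0.005,0.1],[0,0,0]],[1,[0,0,0.05],[0,0,0]],[1,[0,0,0.04],[0,0,0]],[1,[0,0,0.04],[0,0,0]],[1,[0,0,0.03],[0,0,0]],[1,[0,0,0],[0,0,0]],[1,[0,0,0],[0,0,0]]]'; python3 -m crank '[[1,[0,0,0.01],[0,0,0]],[1,[0,0,0],[0,0,0]],[1,[0,0,0],[0,0,0]]]'; python3 -m crank '[[1,[0,0,0.01],[0,0,0]],[1,[0,0,0],[0,0,0]],[1,[0,0,0],[0,0,0]]]'
```

```text
time_s: 45.7
tcp_pos: [0.491, -0.3737, 0.0981]
ee_rot: [[1.0, -0.012, -0.0], [-0.012, -1.0, 0.0], [-0.0, -0.0, -1.0]]
wrist_force: [-1.3, 3.3, 8.8]
gripper_width: 0.008
time_s: 46.0
tcp_pos: [0.4911, -0.3737, 0.0972]
ee_rot: [[1.0, -0.012, -0.0], [-0.012, -1.0, 0.0], [-0.0, -0.0, -1.0]]
wrist_force: [-1.7, 3.7, 8.2]
gripper_width: 0.005
time_s: 46.3
tcp_pos: [0.4911, -0.3737, 0.0969]
ee_rot: [[1.0, -0.011, -0.0], [-0.011, -1.0, -0.0], [-0.0, 0.0, -1.0]]
wrist_force: [-2.6, 4.1, 11.3]
gripper_width: 0.006
```

```bash
python3 -m crank '[[1,[0,0,0.01],[0,0,0]],[1,[0,0,0],[0,0,0]],[1,[0,0,-0.1],[0,0,0]],[1,[0,0,-0.35],[0,0,0]],[-0.6,[0,0,-0.3],[0,0,0]],[-0.6,[0,0,0],[0,0,0]],[-0.6,[0,0,0],[0,0,0]],[-0.6,[0,0,0],[0,0,0]]]';python3 -m crank '[[-0.6,[0,0,0],[0,0,0]],[-0.6,[0,0,0],[0,0,0]],[-0.6,[0,0,0],[0,0,0]],[-0.6,[0,0,0],[0,0,0]],[-0.6,[0,0,0],[0,0,0]],[-0.6,[0,0,0],[0,0,0]]]';python3 - <<'E'
from h import *
to([.491,-.374,.1245],-.66)
c=r.capture("scene");cv2.imwrite("pics/s16.png",cv2.resize(c["img"][110:250,120:260],None,fx=4.2,fy=4.2))
E
```

```text
time_s: 47.1
tcp_pos: [0.4902, -0.3738, 0.1675]
ee_rot: [[1.0, -0.013, -0.002], [-0.013, -1.0, 0.002], [-0.002, -0.002, -1.0]]
wrist_force: [-1.0, -0.5, -0.8]
gripper_width: 0.283
time_s: 47.7
tcp_pos: [0.4911, -0.3744, 0.169]
ee_rot: [[1.0, -0.013, 0.0], [-0.013, -1.0, -0.0], [0.0, 0.0, -1.0]]
wrist_force: [1.2, 0.0, -0.4]
gripper_width: 0.777
t 47.7 tcp [ 0.4911 -0.3744  0.169 ] yaw -0.73 tilt [ 0. -0.] F [ 1.2  0.  -0.4] w 0.777
shift [-0.001 -0.004  0.445] wz -0.001
```

View pics/s16.png

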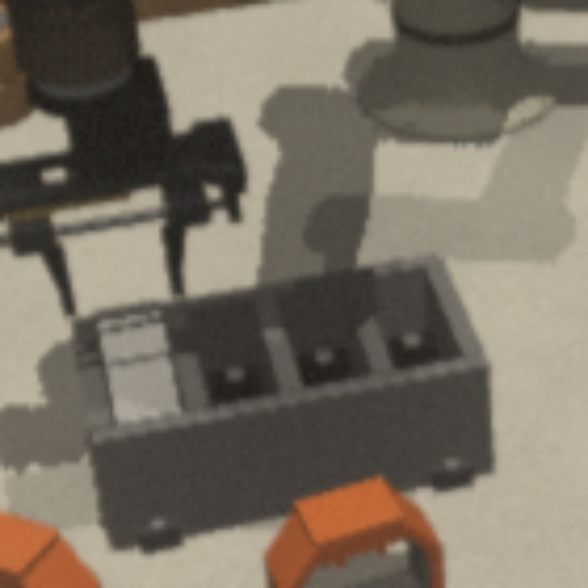

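```bash
python3 -m crank '[[-0.6,[0,0,0.22],[0,0,0]],[-0.6,[0,0,0.23],[0,0,0]],[-0.6,[0,0,0],[0,0,0]],[-0.6,[0,0,0],[0,0,0]],[1,[0,0,0],[0,0,0]],[1,[0,0,0],[0,0,0]],[1,[0,0,0],[0,0,0]],[1,[0,0,0],[0,0,0]]]'; python3 -m crank '[[1,[0,0,0],[0,0,0]],[1,[0,0,0],[0,0,0]],[1,[0,0,0],[0,0,0]]]'
```

```text
time_s: 48.55
tcp_pos: [0.4913, -0.3745, 0.1247]
ee_rot: [[1.0, -0.013, 0.001], [-0.013, -1.0, -0.0], [0.001, 0.0, -1.0]]
wrist_force: [0.2, 0.8, 1.8]
gripper_width: 0.528
time_s: 48.85
tcp_pos: [0.4913, -0.3745, 0.1246]
ee_rot: [[1.0, -0.013, 0.001], [-0.013, -1.0, -0.0], [0.001, 0.0, -1.0]]
wrist_force: [-0.3, 1.2, 2.8]
gripper_width: 0.529
```

```bash
python3 -m crank '[[1,[0,0,-0.15],[0,0,0]],[1,[0,0,-0.3],[0,0,0]],[1,[0,0,-0.35],[0,0,0]],[1,[0,0,-0.45],[0,0,0]],[1,[0,0,-0.48],[0,0,0]],[1,[0,0,0],[0,0,0]],[1,[0,0,0],[0,0,0]]]'
```

```text
time_s: 49.55
tcp_pos: [0.4912, -0.3743, 0.2978]
ee_rot: [[1.0, -0.013, 0.002], [-0.013, -1.0, -0.0], [0.002, 0.0, -1.0]]
wrist_force: [-0.3, 0.2, -1.0]
gripper_width: 0.528
```

```bash
python3 -m crank '[[1,[0,-0.25,0],[0,0,0]],[1,[0,-0.4,0],[0,0,0]],[1,[0,-0.4,0],[0,0,0]],[1,[0,-0.4,0],[0,0,0]],[1,[0,-0.4,0],[0,0,0]],[1,[0,-0.4,0],[0,0,0]],[1,[0,-0.4,0],[0,0,0]],[1,[0,-0.4,0],[0,0,0]]]';python3 -m crank '[[1,[0.06,-0.4,0],[0,0,0]],[1,[0.06,-0.4,0],[0,0,0]],[1,[0.06,-0.4,0],[0,0,0]],[1,[0.06,-0.4,0],[0,0,0]],[1,[0,-0.4,0],[0,0,0]],[1,[0,-0.14,0],[0,0,-0.065]],[1,[0,0,0],[0,0,0]],[1,[0,0,0],[0,0,0]]]'; python3 - <<'E'
from h import *
to([.5215,.145,.176],2.2)
c=r.capture("scene");cv2.imwrite("pics/s17.png",cv2.resize(c["img"][60:230,250:420],None,fx=3.5,fy=3.5))
c=r.capture("top");cv2.imwrite("pics/t17.png",cv2.resize(c["img"][160:290,30:240],None,fx=3.8,fy=3.8,interpolation=cv2.INTER_CUBIC))
E
```

```text
time_s: 50.35
tcp_pos: [0.4936, -0.0679, 0.2948]
ee_rot: [[1.0, -0.013, -0.004], [-0.013, -1.0, -0.0], [-0.004, 0.0, -1.0]]
wrist_force: [1.4, 0.2, -1.0]
gripper_width: 0.526
time_s: 51.15
tcp_pos: [0.521, 0.1436, 0.2957]
ee_rot: [[0.999, 0.038, -0.003], [0.038, -0.999, -0.002], [-0.003, 0.001, -1.0]]
wrist_force: [0.5, -0.2, -0.1]
gripper_width: 0.525
t 51.1 tcp [0.521  0.1436 0.2957] yaw 2.19 tilt [-0.0026 -0.0016] F [ 0.5 -0.2 -0.1] w 0.525
shift [ 0.009 -0.015  1.197] wz -0.0
```

View pics/s17.png

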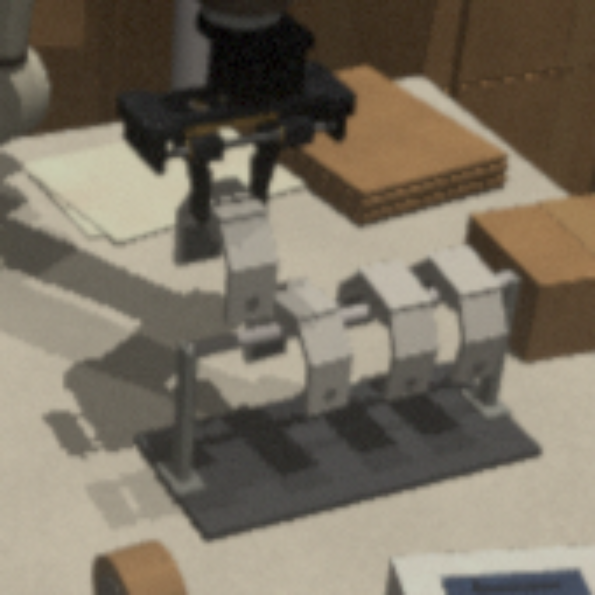

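View pics/t17.png

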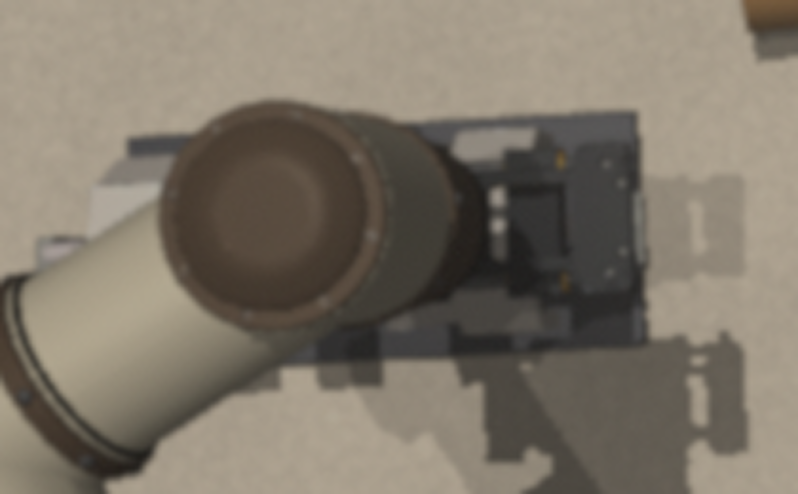

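The stand is where I re-measured it. Lowering halfway, then looking at the clearances.

```bash
python3 -m crank '[[1,[0.005,0,0.25],[0,0,0]],[1,[0,0,0.25],[0,0,0]],[1,[0,0,0.25],[0,0,0]],[1,[0,0,0.15],[0,0,0]],[1,[0,0,0],[0,0,0]],[1,[0,0,0],[0,0,0]],[1,[0,0,0],[0,0,0]]]'; python3 - <<'E'
from h import *
to([.5215,.145,.176],2.2)
c=r.capture("scene");cv2.imwrite("pics/s18.png",cv2.resize(c["img"][80:220,270:410],None,fx=4.2,fy=4.2,interpolation=cv2.INTER_CUBIC))
E
```

```text
time_s: 51.95
tcp_pos: [0.523, 0.144, 0.2085]
ee_rot: [[0.999, 0.038, 0.003], [0.038, -0.999, 0.001], [0.003, -0.001, -1.0]]
wrist_force: [0.3, 0.7, -0.3]
gripper_width: 0.528
t 52.0 tcp [0.523  0.144  0.2085] yaw 2.16 tilt [0.0025 0.001 ] F [ 0.3  0.7 -0.3] w 0.528
shift [-0.015 -0.01   0.325] wz -0.001
```

View pics/s18.png

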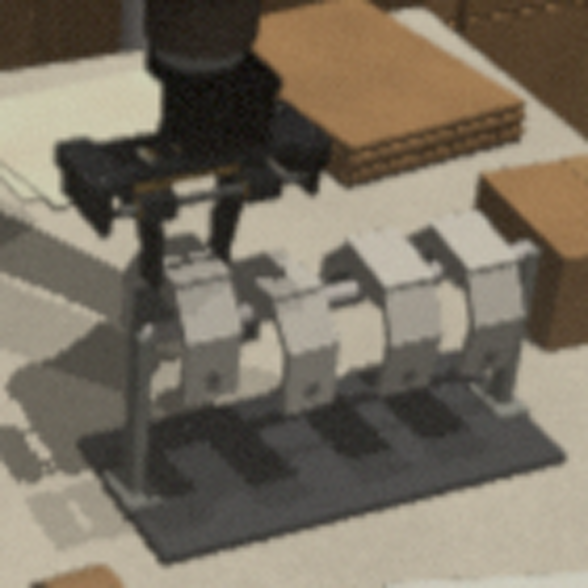

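Clear on both sides. Continuing.

```bash
python3 -m crank '[[1,[-0.005,0,0.15],[0,0,0]],[1,[0,0,0.12],[0,0,0]],[1,[0,0,0],[0,0,0]],[1,[0,0,0],[0,0,0]]]';python3 -m crank '[[1,[0,0,0.02],[0,0,0]],[1,[0,0,0],[0,0,0]],[1,[0,0,0],[0,0,0]]]'; python3 -m crank '[[1,[0,0,0.015],[0,0,0]],[1,[0,0,0],[0,0,0]],[1,[0,0,0],[0,0,0]]]'
```

```text
time_s: 52.4
tcp_pos: [0.5218, 0.1442, 0.1803]
ee_rot: [[0.999, 0.039, 0.0], [0.039, -0.999, -0.0], [0.0, 0.0, -1.0]]
wrist_force: [0.4, 0.4, -0.6]
gripper_width: 0.525
time_s: 52.7
tcp_pos: [0.5218, 0.1443, 0.1784]
ee_rot: [[0.999, 0.038, 0.001], [0.038, -0.999, 0.0], [0.001, -0.0, -1.0]]
wrist_force: [-0.6, -0.7, -1.0]
gripper_width: 0.524
time_s: 53.0
tcp_pos: [0.5216, 0.1442, 0.1765]
ee_rot: [[0.999, 0.038, -0.0], [0.038, -0.999, -0.0], [-0.0, 0.0, -1.0]]
wrist_force: [-0.9, 0.3, -1.2]
gripper_width: 0.526
```

```bash
python3 -m crank '[[1,[0,0,0.01],[0,0,0]],[1,[0,0,0],[0,0,0]],[1,[0,0,0],[0,0,0]]]';python3 -m crank '[[-0.25,[0,0,0],[0,0,0]],[-0.25,[0,0,0],[0,0,0]],[-0.25,[0,0,0],[0,0,0]],[-0.25,[0,0,0],[0,0,0]],[-0.25,[0,0,-0.1],[0,0,0]],[-0.25,[0,0,-0.2],[0,0,0]],[-0.25,[0,0,-0.3],[0,0,0]],[-0.25,[0,0,0],[0,0,0]]]'; python3 - <<'E'
from h import *
to([.491,-.374,.24],-.66)
c=r.capture("scene");cv2.imwrite("pics/s19.png",cv2.resize(c["img"][80:220,270:410],None,fx=4.2,fy=4.2,interpolation=cv2.INTER_CUBIC))
E
```

```text
time_s: 53.3
tcp_pos: [0.5217, 0.1442, 0.1757]
ee_rot: [[0.999, 0.038, 0.0], [0.038, -0.999, 0.0], [0.0, -0.0, -1.0]]
wrist_force: [0.4, -0.2, -0.5]
gripper_width: 0.526
time_s: 54.1
tcp_pos: [0.5243, 0.1451, 0.2409]
ee_rot: [[0.999, 0.039, 0.009], [0.039, -0.999, 0.004], [0.01, -0.003, -1.0]]
wrist_force: [-0.7, 0.4, 0.6]
gripper_width: 0.627
t 54.1 tcp [0.5243 0.1451 0.2409] yaw 2.25 tilt [0.0094 0.0036] F [-0.7  0.4  0.6] w 0.627
shift [-0.536  5.174 -0.013] wz 0.065
```

View pics/s19.png

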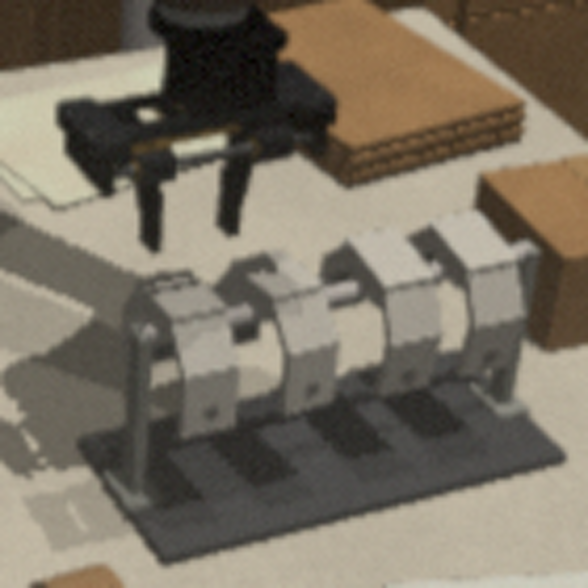

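All four hang. Last, nest1's seat.

```bash
python3 -m crank '[[1,[0,0,0],[0,0,0.065]],[1,[-0.06,0.3,0],[0,0,0]],[1,[-0.06,0.4,0],[0,0,0]],[1,[-0.06,0.4,0],[0,0,0]],[1,[-0.06,0.4,0],[0,0,0]],[1,[0,0.4,0],[0,0,0]],[1,[0,0.4,0],[0,0,0]],[1,[0,0.4,0],[0,0,0]]]'; python3 -m crank '[[1,[0,0.4,0],[0,0,0]],[1,[0,0.4,0],[0,0,0]],[1,[0,0.4,0],[0,0,0]],[1,[0,0.4,0],[0,0,0]],[1,[0,0.4,0],[0,0,0]],[1,[0,0.4,0],[0,0,0]],[1,[0,0.09,0],[0,0,0]],[1,[0,0,0],[0,0,0]]]';python3 -m crank '[[1,[0,0,0.35],[0,0,0]],[1,[0,0,0.35],[0,0,0]],[1,[0,0,0.3],[0,0,0]],[1,[0,0,0.1],[0,0,0]],[1,[0,0,0],[0,0,0]],[1,[0,0,0],[0,0,0]],[1,[0,0,0],[0,0,0]]]'; python3 - <<'E'
from h import *
to([.491,-.374,.074],-.66)
E
```

```text
time_s: 54.95
tcp_pos: [0.4934, -0.1269, 0.2352]
ee_rot: [[1.0, -0.013, -0.001], [-0.013, -1.0, 0.0], [-0.001, -0.0, -1.0]]
wrist_force: [0.7, 0.5, 0.5]
gripper_width: 0.025
time_s: 55.75
tcp_pos: [0.4903, -0.3754, 0.2342]
ee_rot: [[1.0, -0.015, -0.002], [-0.015, -1.0, 0.001], [-0.002, -0.001, -1.0]]
wrist_force: [-0.0, 0.0, 0.1]
gripper_width: 0.006
time_s: 56.45
tcp_pos: [0.4923, -0.3747, 0.1277]
ee_rot: [[1.0, -0.012, 0.003], [-0.012, -1.0, -0.002], [0.004, 0.002, -1.0]]
wrist_force: [0.5, -0.4, -0.0]
gripper_width: 0.003
t 56.5 tcp [ 0.4923 -0.3747  0.1277] yaw -0.68 tilt [ 0.0035 -0.0019] F [ 0.5 -0.4 -0. ] w 0.003
shift [-0.015 -0.008  0.537] wz -0.0
```

```bash
python3 -m crank '[[1,[0,0,0.1],[0,0,0]],[1,[0,0,0.1],[0,0,0]],[1,[0,0,0.1],[0,0,0]],[1,[0,0,0.1],[0,0,0]],[1,[0,0,0.08],[0,0,0]],[1,[0,0,0.035],[0,0,0]],[1,[0,0,0.015],[0,0,0]],[1,[0,0,0],[0,0,0]]]'; python3 -m crank '[[1,[0,0,0.01],[0,0,0]],[1,[0,0,0],[0,0,0]],[1,[0,0,0],[0,0,0]]]'; python3 -m crank '[[1,[0,0,0.01],[0,0,0]],[1,[0,0,0],[0,0,0]],[1,[0,0,0],[0,0,0]]]'
```

```text
time_s: 57.25
tcp_pos: [0.4928, -0.3753, 0.0749]
ee_rot: [[1.0, -0.012, 0.004], [-0.012, -1.0, -0.003], [0.005, 0.003, -1.0]]
wrist_force: [0.2, 2.3, 8.7]
gripper_width: 0.004
time_s: 57.55
tcp_pos: [0.4928, -0.3753, 0.0745]
ee_rot: [[1.0, -0.012, 0.004], [-0.012, -1.0, -0.003], [0.005, 0.003, -1.0]]
wrist_force: [-0.0, 2.9, 10.8]
gripper_width: 0.004
time_s: 57.85
tcp_pos: [0.4929, -0.3753, 0.0741]
ee_rot: [[1.0, -0.011, 0.005], [-0.011, -1.0, -0.003], [0.005, 0.003, -1.0]]
wrist_force: [-1.2, 3.4, 14.3]
gripper_width: 0.005
```

Stop reached. Rise, clear the view and check everything.

```bash
python3 -m crank '[[1,[0,0,0.005],[0,0,0]],[1,[0,0,0],[0,0,0]],[1,[0,0,-0.1],[0,0,0]],[1,[0,0,-0.45],[0,0,0]],[1,[0,0,-0.45],[0,0,0]],[1,[0,0,-0.45],[0,0,0]],[1,[-0.4,0,0],[0,0,0]],[1,[-0.4,0,0],[0,0,0]]]'; python3 -m crank '[[1,[-0.3,0,0],[0,0,0]],[1,[0,0,0],[0,0,0]],[1,[0,0,0],[0,0,0]],[1,[0,0,0],[0,0,0]],[1,[0,0,0],[0,0,0]]]'; python3 - <<'E'
from h import *
c=r.capture("scene");cv2.imwrite("pics/s20.png",cv2.resize(c["img"][110:270,100:420],None,fx=2.5,fy=2.5))
cv2.imwrite("pics/m20.png",cv2.resize(c["img"][165:245,130:250],None,fx=6,fy=6))
c=r.capture("top");cv2.imwrite("pics/t20.png",cv2.resize(c["img"][100:290,30:440],None,fx=1.95,fy=1.95,interpolation=cv2.INTER_CUBIC))
E
```

```text
time_s: 58.65
tcp_pos: [0.4111, -0.3734, 0.216]
ee_rot: [[1.0, -0.012, 0.003], [-0.012, -1.0, -0.001], [0.003, 0.001, -1.0]]
wrist_force: [-0.8, -0.1, -0.8]
gripper_width: 0.007
time_s: 59.15
tcp_pos: [0.3819, -0.3731, 0.2146]
ee_rot: [[1.0, -0.012, -0.0], [-0.012, -1.0, 0.0], [-0.0, -0.0, -1.0]]
wrist_force: [0.3, 0.3, 0.1]
gripper_width: 0.009
```

View pics/s20.png

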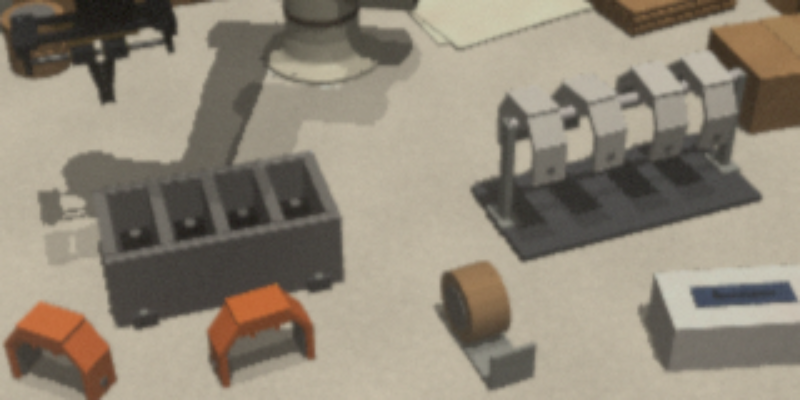

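View pics/m20.png

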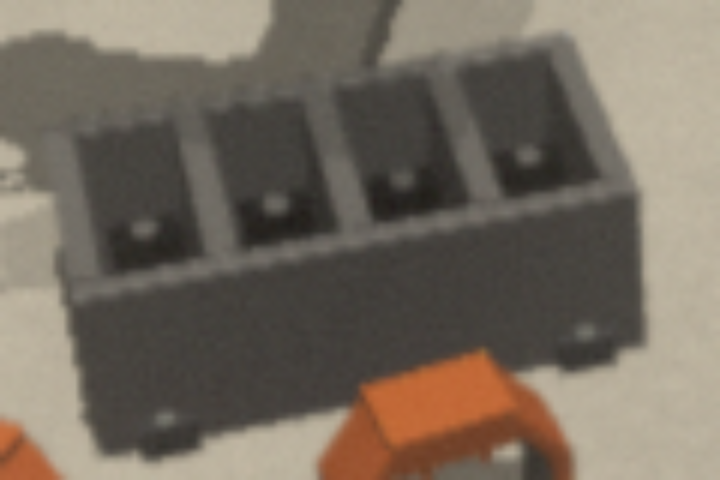

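View pics/t20.png

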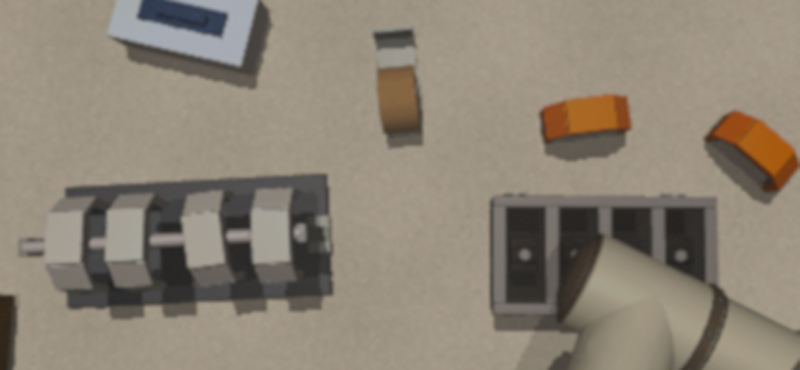

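```bash
python3 - <<'E'
from h import *
c=r.capture("scene");a=np.radians(-.66)
for y in(-.102,-.034,.034,.102):
    x0,y0=.4915-np.sin(a)*y,-.2722+np.cos(a)*y
    print(y,[np.round((proj(c,[x0,y0,z])-[130,165])*6) for z in(.083,.117)])
print(px(r.capture("top"),30+398/1.95,100+97/1.95,.05), r.sense()["time_s"])
E
python3 -c "
from st import *
go([(67,189),(325,175),(329,293),(67,306)],[(97,244),(165,240),(238,236)],[(70,240),(128,238),(205,235),(272,233)],(30,100),1.95)"
```

```text
-0.102 [array([136., 225.]), array([126., 173.])]
-0.034 [array([266., 200.]), array([259., 148.])]
0.034 [array([394., 175.]), array([388., 123.])]
0.102 [array([519., 151.]), array([515.,  99.])]
[ 0.70866581 -0.00405699  0.05      ] 59.35
stand 2.30167843107158 [0.51598251 0.28003195] [0.00575075 0.00366645 0.00475962 0.00369362]
bar [0.51181176 0.36257527 0.16      ] local [-0.00085235  0.08264423]
bar [0.5159426  0.27830793 0.16      ] local [-0.00010911 -0.00172103]
bar [0.52000939 0.1879633  0.16      ] local [ 0.00032606 -0.09215609]
crown [0.51679179 0.3829025  0.192     ] local [0.00494002 0.10275506]
crown [0.51852583 0.31294117 0.192     ] local [0.00386294 0.03278053]
crown [0.52123672 0.22021544 0.192     ] local [ 0.00284768 -0.05997926]
crown [0.52286197 0.13966029 0.192     ] local [ 0.00123643 -0.1405347 ]
```

All checks pass: the seats match the home height, the headbands sit within the limits, and the tape roll hasn't moved. Handing in.

```bash
python3 -c "
from station import r
print(r.finish_job())"
```

```text
the job is handed in; nothing more can be done
None
```

I unloaded all four white headbands from the magazine and hung them astride the stand's bar. All four emptied nests are pushed home again. I handed the job in at about 59 s of the 210 s allowed; no verdict was reported.

The stand was knocked about 3 cm aside just after I released the third headband. The three headbands already hanging stayed on but slid a little along the bar, so I re-measured the bar before hanging the fourth.

Last checks, all from the cameras:
- **Headbands:** they hang level, at about +0.10, +0.03, -0.06 and -0.14 m along the bar (limit ±0.155). The crowns measure 1 to 5 mm sideways from the bar (limit 30 mm). The third is turned a few degrees on the bar.
- **Seats:** all four appear at the home height, within about 3 mm of where they should be in the picture, and nowhere near the sprung height. All four were pressed to the hard stop.
- **Stand and tape roll:** the stand is upright, and the tape roll measures within 1 mm of its starting place.
- **Look-alikes and arm:** the two orange look-alikes were not touched, and the arm stands clear of everything.

One disagreement: the last, coarser picture put the fourth headband at -0.14 m, while I set it down at about -0.134 m. Both are inside the limit.

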